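Lay out the bone-surgery tray in order of size

ROBOT

A 6-joint arm with a two-finger parallel gripper is mounted at the origin on the work surface. World frame = base frame: x ahead of the robot, y to its left, z up, the work surface at z = 0. Lengths are in m, angles in rad, forces in N, time in s.
With the tool pointing down it reaches from about 0.3 to 0.95 m from the base axis. Payload 3.1 kg.
Tool frame: the origin (TCP) lies at the very end of the fingers, on their centre line; the grasp point (between the pads) lies 19 mm behind it; z points along the fingers, y is the direction in which the jaws open and shut (so a half turn about z gives the same grasp; the last joint's range is limited). The gripper opens to 85 mm and grips with 20 to 120 N. Pads are 22 mm wide; open, the fingers measure 114 mm over their backs; the gripper's body (76 mm by 85 mm) begins 54 mm behind the grasp point. The pads swing forward as they close: fully open they stand 13 mm farther back than shut.
Start: joints at [1.231, 0.308, 1.634, -0, 1.2, -0.07], TCP at [0.167, 0.602, 0.209] pointing down, gripper open.
Joint ranges: [-3.06, 3.06], [-0.79, 1.96], [0.05, 2.63], [-1.19, 4.34], [0.05, 2.64], [-2.94, 2.94]. Speed limits (rad/s): [2.79, 2.79, 3.14, 3.14, 3.14, 3.14].

INTERFACE

Orientations are given as a unit quaternion [x, y, z, w].
In Python, from station import r, optics, order gives the robot as it stands.
- The arm moves only by the shell command python3 -m creep 'ROWS' [OPENING] [FORCE]. ROWS is JSON, a list of rows, each a list of 6 numbers: the shift along the world's x, y, z in cm, then the turn, a rotation vector about the world's x, y, z in degrees. In form: [[dx, dy, dz, ax, ay, az], ...]. A call has 1 to 8 rows; each row is the pose to reach, as a shift and turn from the pose measured when the call began; what a row does not reach only later rows make up. A row lasts 1/10 s, in which the tool goes at most 50 mm and 8.59 degrees, less where a joint would pass 70% of its speed; a pose out of reach is approached as far as the arm can. A call with a gripper value outside its range is refused whole. OPENING is the opening, from 0 (shut) to 1 (fully open), set as the call begins (- or left out, the last holds). The fingers move at their own pace and stop on an object; FORCE is the grip in N (left out, the last holds). Time passes only in rows, so rows that repeat a pose let the fingers close. It gives the time, the measured TCP pose, the force and the opening at its end, in the units of the state.
- r.state(): the state, without advancing time (a new reading comes with each control period).
- optics.capture(name): name is "scene" or "top"; returns the picture (480x640x3 uint8, blue, green, red); there is no depth.
- optics.camera_model(name): a dict with "fx", "fy", "cx", "cy" (pixels), "k1" (the pictures are not rectified: a ray, as slopes to the right and down, at radius r is drawn at 1 + k1 r^2 times it, then the intrinsics apply), "origin" and "attitude" of the camera in the world. Camera axes: x right, y up, looking along -z (the intrinsics and any distortion apply to the point x, -y, -z); pixel columns grow to the right and rows downward; lengths in m; the calibration is good to about 2 mm. A picture is of the moment at which its call begins. camera_model takes no time and is no camera call.
- order.close_job(): hands the job in, once; it reports no verdict.
The state is a dict: "clock": time; "joint_pos": joint angles; "dq": joint speeds; "joint_efforts": joint torques, N m; "tool_pos": TCP position; "tool_rot": TCP orientation; "force": force on the tool from outside, world axes, zero at the start; "wrist_torque": the same for the moment, N m; "finger_gap": finger opening in m.
Only numpy, scipy, OpenCV 4.12 (cv2) and the standard library are available. Lean on these libraries where they do the work, as an engineer would, in place of code of your own. Each camera call takes 0.05 s, during which the arm holds its last target.

TASK

Finish laying out the bone-surgery set for the autoclave: lay the four osteotomes from the green mat in the blue cradles of the wire tray, in order of length, the longest next to the mallet and the shortest next to the pin box. Set them down, do not drop them: each lies flat and centred lengthwise in its own cradle, down in both notches, with its blade pointing away from the robot. Leave the mallet and the pin box where they are.

Things in the scene. Friction and masses are not known exactly. Their poses are not given: they have to be found in the camera images.
- osteotome_220: Steel osteotome (bone chisel), 220 mm long, flat on a 3 mm mat. Handle bar 18 wide, 12 high, x -110 to 26 mm; then flat blade 26 wide, 5 thick, to x 110, 3.5 above the handle's underside. Origin: handle underside, half of the length; x to the cutting edge (at the start roughly away from the robot), z up. Balances, and is best gripped across the handle, near x -15 mm. 280 g or so.
- osteotome_190: Steel osteotome (bone chisel), 190 mm long, flat on a 3 mm mat. Handle bar 16 wide, 12 high, x -95 to 23 mm; then flat blade 20 wide, 5 thick, to x 95, 3.5 above the handle's underside. Origin: handle underside, half of the length; x to the cutting edge (at the start roughly away from the robot), z up. Balances, and is best gripped across the handle, near x -13 mm. 210 g or so.
- osteotome_160: Steel osteotome (bone chisel), 160 mm long, flat on a 3 mm mat. Handle bar 14 wide, 12 high, x -80 to 19 mm; then flat blade 14 wide, 5 thick, to x 80, 3.5 above the handle's underside. Origin: handle underside, half of the length; x to the cutting edge (at the start roughly away from the robot), z up. Balances, and is best gripped across the handle, near x -11 mm. 150 g or so.
- osteotome_130: Steel osteotome (bone chisel), 130 mm long, flat on a 3 mm mat. Handle bar 12 wide, 12 high, x -65 to 16 mm; then flat blade 10 wide, 5 thick, to x 65, 3.5 above the handle's underside. Origin: handle underside, half of the length; x to the cutting edge (at the start roughly away from the robot), z up. Balances, and is best gripped across the handle, near x -9 mm. 100 g or so.
- cradle_1: Fixed blue silicone cradle, leftmost of 4 alike, 56 mm apart, in a wire tray (sides 30 high). Two 8 mm thick notched posts, 24 high: far one at x 0 (notch 36 wide, floor z 13.2), near one at x -90 mm (28 wide, floor z 10); middle x -45; between, a 12 wide, 3 high strip. Seated handle's underside: z 10. Origin: foot of far post, 4 mm over the table; x away from the robot, y left, z up.
- cradle_2: Fixed blue silicone cradle, second from left of 4 alike, 56 mm apart, in a wire tray (sides 30 high). Two 8 mm thick notched posts, 24 high: far one at x 0 (notch 36 wide, floor z 13.2), near one at x -90 mm (28 wide, floor z 10); middle x -45; between, a 12 wide, 3 high strip. Seated handle's underside: z 10. Origin: foot of far post, 4 mm over the table; x away from the robot, y left, z up.
- cradle_3: Fixed blue silicone cradle, third from left of 4 alike, 56 mm apart, in a wire tray (sides 30 high). Two 8 mm thick notched posts, 24 high: far one at x 0 (notch 36 wide, floor z 13.2), near one at x -90 mm (28 wide, floor z 10); middle x -45; between, a 12 wide, 3 high strip. Seated handle's underside: z 10. Origin: foot of far post, 4 mm over the table; x away from the robot, y left, z up.
- cradle_4: Fixed blue silicone cradle, rightmost of 4 alike, 56 mm apart, in a wire tray (sides 30 high). Two 8 mm thick notched posts, 24 high: far one at x 0 (notch 36 wide, floor z 13.2), near one at x -90 mm (28 wide, floor z 10); middle x -45; between, a 12 wide, 3 high strip. Seated handle's underside: z 10. Origin: foot of far post, 4 mm over the table; x away from the robot, y left, z up.
- mallet: Loose bone mallet lying in the tray past one end of the row of cradles (left or right, varies), 56 mm beyond the last one. 235 mm long along x, steel head 30 mm thick and 60 across at x 95 mm, black grip 30 mm thick towards the robot. Origin: underside, mid-length. 0.36 kg.
- pin_box: Loose closed aluminium pin box with perforated lid, 112 x 44 mm, 29 high, lying in the tray past the other end of the row from the mallet, 56 mm beyond the last cradle. Origin: centre of underside, long side along x. 0.16 kg.

How it is judged:
At the end, for the whole second after the job is handed in: All four at rest, longest by the mallet to shortest by the pin box, one per cradle, blades away from the robot; middle within 15 mm along and 14 mm across it (at the far post), within 0.25 rad of its line, level within 0.05 rad, handle underside 4 to 17 mm above the cradle foot (seated: 10) (((y of mallet in the frame of cradle_1 above 0 m and (x of cradle_1 in the frame of osteotome_220 between 0.03 and 0.06 m and y of cradle_1 in the frame of osteotome_220 between -0.014 and 0.014 m and z of cradle_1 in the frame of osteotome_220 between -0.017 and -0.004 m and angle between the x axis of osteotome_220 and the x axis of cradle_1, either way round below 0.25 rad and angle between osteotome_220's own z axis and vertical below 0.05 rad) and (x of cradle_2 in the frame of osteotome_190 between 0.03 and 0.06 m and y of cradle_2 in the frame of osteotome_190 between -0.014 and 0.014 m and z of cradle_2 in the frame of osteotome_190 between -0.017 and -0.004 m and angle between the x axis of osteotome_190 and the x axis of cradle_2, either way round below 0.25 rad and angle between osteotome_190's own z axis and vertical below 0.05 rad) and (x of cradle_3 in the frame of osteotome_160 between 0.03 and 0.06 m and y of cradle_3 in the frame of osteotome_160 between -0.014 and 0.014 m and z of cradle_3 in the frame of osteotome_160 between -0.017 and -0.004 m and angle between the x axis of osteotome_160 and the x axis of cradle_3, either way round below 0.25 rad and angle between osteotome_160's own z axis and vertical below 0.05 rad) and (x of cradle_4 in the frame of osteotome_130 between 0.03 and 0.06 m and y of cradle_4 in the frame of osteotome_130 between -0.014 and 0.014 m and z of cradle_4 in the frame of osteotome_130 between -0.017 and -0.004 m and angle between the x axis of osteotome_130 and the x axis of cradle_4, either way round below 0.25 rad and angle between osteotome_130's own z axis and vertical below 0.05 rad)) or (y of mallet in the frame of cradle_1 below 0 m and (x of cradle_4 in the frame of osteotome_220 between 0.03 and 0.06 m and y of cradle_4 in the frame of osteotome_220 between -0.014 and 0.014 m and z of cradle_4 in the frame of osteotome_220 between -0.017 and -0.004 m and angle between the x axis of osteotome_220 and the x axis of cradle_4, either way round below 0.25 rad and angle between osteotome_220's own z axis and vertical below 0.05 rad) and (x of cradle_3 in the frame of osteotome_190 between 0.03 and 0.06 m and y of cradle_3 in the frame of osteotome_190 between -0.014 and 0.014 m and z of cradle_3 in the frame of osteotome_190 between -0.017 and -0.004 m and angle between the x axis of osteotome_190 and the x axis of cradle_3, either way round below 0.25 rad and angle between osteotome_190's own z axis and vertical below 0.05 rad) and (x of cradle_2 in the frame of osteotome_160 between 0.03 and 0.06 m and y of cradle_2 in the frame of osteotome_160 between -0.014 and 0.014 m and z of cradle_2 in the frame of osteotome_160 between -0.017 and -0.004 m and angle between the x axis of osteotome_160 and the x axis of cradle_2, either way round below 0.25 rad and angle between osteotome_160's own z axis and vertical below 0.05 rad) and (x of cradle_1 in the frame of osteotome_130 between 0.03 and 0.06 m and y of cradle_1 in the frame of osteotome_130 between -0.014 and 0.014 m and z of cradle_1 in the frame of osteotome_130 between -0.017 and -0.004 m and angle between the x axis of osteotome_130 and the x axis of cradle_1, either way round below 0.25 rad and angle between osteotome_130's own z axis and vertical below 0.05 rad))) and linear speed of each of osteotome_220, osteotome_190, osteotome_160, osteotome_130 below 0.02 m/s and angular speed of each of osteotome_220, osteotome_190, osteotome_160, osteotome_130 below 0.2 rad/s); the robot touches nothing.
It fails at once if the mallet was shifted by more than 30 mm (distance of mallet from where it was at the start of the episode above 0.03 m).
It fails at once if the pin box was shifted by more than 30 mm (distance of pin_box from where it was at the start of the episode above 0.03 m).
It fails at once if an osteotome was dropped (fell free at over 0.6 m/s, that is by about 20 mm) ((contact force between osteotome_220 and the fingers below 0.05 N and linear speed of osteotome_220 above 0.6 m/s) or (contact force between osteotome_190 and the fingers below 0.05 N and linear speed of osteotome_190 above 0.6 m/s) or (contact force between osteotome_160 and the fingers below 0.05 N and linear speed of osteotome_160 above 0.6 m/s) or (contact force between osteotome_130 and the fingers below 0.05 N and linear speed of osteotome_130 above 0.6 m/s)).
It also fails if it takes over 96 s, if anything falls off the work surface, if the arm or the gripper's body presses on something with over 40 N, if the wrist force passes 120 N, or if a joint passes its speed limit or range.

## Working session

There is one attempt and no reset: what is moved stays moved. The work goes in short steps, Python scripts to look and compute and a shell command to move; the robot and the scene stay as the last step left them, time stands still between calls to the robot, and variables do not carry over. Pictures are saved under pics/ and viewed, and the job is handed in when it is done.

```bash
ls; mkdir -p pics; python3 - <<'E'
from station import r, optics, order
import cv2
print(r.state())
for n in("scene","top"):
    print(optics.camera_model(n)); cv2.imwrite(f"pics/{n}0.png",optics.capture(n))
E
```

```text
pics
{'clock': 0.0, 'joint_pos': array([ 1.23128029e+00,  3.09044844e-01,  1.63518665e+00, -3.24226292e-05,
        1.19968251e+00, -6.96947420e-02]), 'dq': array([ 0.0014978 , -0.00176609, -0.00052974, -0.00113941, -0.0012158 ,
        0.00046773]), 'joint_efforts': array([-1.66312435e-03, -4.15247977e+01, -2.76669270e+01, -2.16450467e-04,
        1.00908772e-02,  2.24291796e-06]), 'tool_pos': array([0.16634202, 0.60155486, 0.20812227]), 'tool_rot': array([ 1.34495837e-01,  9.90913479e-01, -1.13953018e-03, -2.21040399e-04]), 'force': array([ 0.04573736, -0.3084829 , -0.43170898]), 'wrist_torque': array([ 0.01668655, -0.00136624,  0.02383626]), 'finger_gap': 0.08529574747422883}
{'fx': 540.5718637752864, 'fy': 540.5718637752864, 'cx': 324.55517224606945, 'cy': 236.02355337039558, 'k1': -0.038040608598177955, 'origin': array([1.16061107, 0.33501059, 0.7210988 ]), 'attitude': array([0.19850362, 0.34005656, 0.78293281, 0.48163686])}
{'fx': 507.16220783204085, 'fy': 507.16220783204085, 'cx': 327.1550732725751, 'cy': 237.82398840148946, 'k1': -0.04980130928222461, 'origin': array([0.32754133, 0.02156785, 1.14232273]), 'attitude': array([-0.05634589,  0.06734545,  0.71166999, -0.6970047 ])}
```

View pics/top0.png

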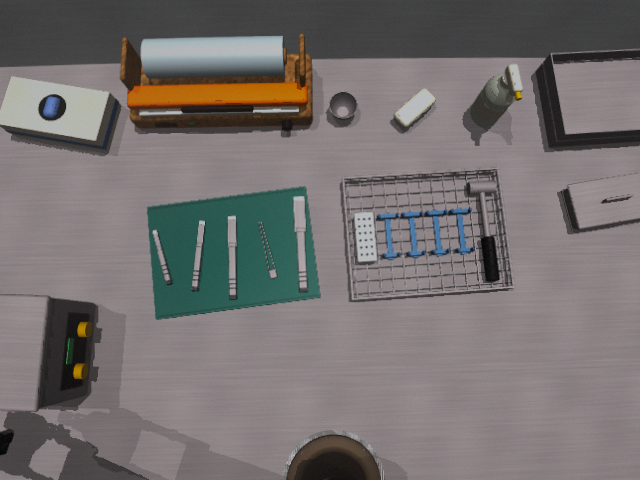

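View pics/scene0.png

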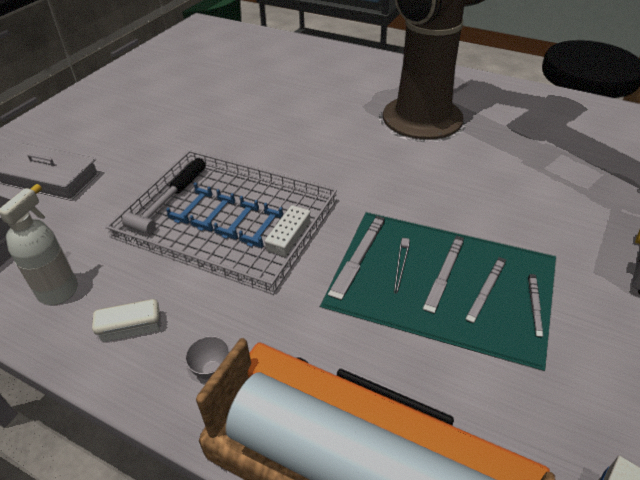

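The mallet is at the right (top view ~(487,230)) and the pin box at the left (365,237). So 220→cradle_4, 190→cradle_3, 160→cradle_2 and 130→cradle_1. The osteotomes are at x-pixels ~161, 198, 232 and 301, and a pair of tweezers is at 267. Next I'll measure them.

```bash
cat > h.py <<'E'
import numpy as np, cv2
from scipy.spatial.transform import Rotation as R
from station import r, optics, order
def ray(cam,uv):
    m=optics.camera_model(cam)
    K=np.array([[m['fx'],0,m['cx']],[0,m['fy'],m['cy']],[0,0,1]])
    p=cv2.undistortPoints(np.array(uv,float).reshape(-1,1,2),K,np.array([m['k1'],0,0,0,0])).reshape(-1,2)
    d=np.c_[p[:,0],-p[:,1],-np.ones(len(p))]
    return np.array(m['origin']),R.from_quat(m['attitude']).apply(d)
def plane(cam,uv,z):
    o,d=ray(cam,uv); return o+d*((z-o[2])/d[:,2])[:,None]
def proj(cam,P):
    m=optics.camera_model(cam)
    c=R.from_quat(m['attitude']).inv().apply(np.atleast_2d(P)-m['origin'])
    p=np.c_[c[:,0]/-c[:,2],-c[:,1]/-c[:,2]]; p=p*(1+m['k1']*(p**2).sum(1,keepdims=True))
    return p*[m['fx'],m['fy']]+[m['cx'],m['cy']]
E
cat > meas.py <<'E'
from h import *
im=cv2.imread("pics/top0.png"); hsv=cv2.cvtColor(im,cv2.COLOR_BGR2HSV)
mat=cv2.inRange(hsv,(70,80,30),(95,255,255))
c=max(cv2.findContours(mat,0,2)[0],key=cv2.contourArea)
hull=np.zeros_like(mat); cv2.fillPoly(hull,[cv2.convexHull(c)],255); hull=cv2.erode(hull,np.ones((7,7)))
obj=hull&cv2.inRange(hsv,(0,0,100),(180,70,255))
for c in sorted(cv2.findContours(obj,0,1)[0],key=lambda c:c[0,0,0]):
    if cv2.contourArea(c)<40: continue
    m=np.zeros_like(mat);cv2.fillPoly(m,[c],255);ys,xs=np.nonzero(m)
    P=plane("top",np.c_[xs,ys],0.0135)[:,:2]
    vx,vy,x0,y0=cv2.fitLine(P.astype(np.float32),cv2.DIST_L2,0,.01,.01).ravel()
    if vx<0:vx,vy=-vx,-vy
    d=np.array([vx,vy]);t=(P-[x0,y0])@d
    mid=np.array([x0,y0])+d*(t.max()+t.min())/2
    print(cv2.contourArea(c),"len",round(1e3*np.ptp(t)),"mid",mid.round(4),"yaw deg",round(np.degrees(np.arctan2(vy,vx)),1), "px",xs.mean().round(),ys.mean().round())
blue=cv2.inRange(hsv,(95,100,80),(115,255,255)); blue[:,:330]=0;blue[:180]=0;blue[270:]=0;blue[:,500:]=0
P=None
n,l,s,cen=cv2.connectedComponentsWithStats(blue)
for i in range(1,n): print(s[i],cen[i].round(1))
big=cv2.resize(im[170:310,330:520],None,fx=4,fy=4,interpolation=cv2.INTER_CUBIC);cv2.imwrite("pics/tray.png",big)
big=cv2.resize(im[180:320,145:325],None,fx=4,fy=4,interpolation=cv2.INTER_CUBIC);cv2.imwrite("pics/mat.png",big)
E
python3 meas.py
```

```text
183.5 len 120 mid [0.4961 0.3777] yaw deg 16.6 px 160.0 254.0
248.0 len 124 mid [0.5122 0.292 ] yaw deg -5.5 px 199.0 246.0
411.5 len 151 mid [0.5067 0.2171] yaw deg 1.3 px 232.0 247.0
49.0 len 22 mid [0.4159 0.2149] yaw deg -1.7 px 232.0 289.0
43.0 len 18 mid [0.4497 0.1253] yaw deg 5.6 px 273.0 273.0
771.5 len 211 mid [0.5207 0.0624] yaw deg 2.2 px 300.0 237.0
[451 208  17   6  61] [459.5 210.6]
[470 208   2   3   4] [470.2 209. ]
[427 210  17   5  63] [435.2 212.3]
[445 210   2   3   5] [445.6 210.8]
[378 213  20   6  67] [387.6 215.5]
[402 212  20  46 298] [412.6 233.8]
[421 212   2   2   4] [421.5 212.5]
[457 214  14  40 227] [461.6 235.6]
[433 216  14  40 236] [437.5 237.7]
[383 219  14  41 222] [388.8 240.9]
[473 247   2   3   5] [473.4 248.2]
[448 249   2   3   5] [448.6 249.8]
[423 251   3   3   6] [423.8 251.8]
[398 253   3   2   5] [399.2 253.4]
```

View pics/tray.png

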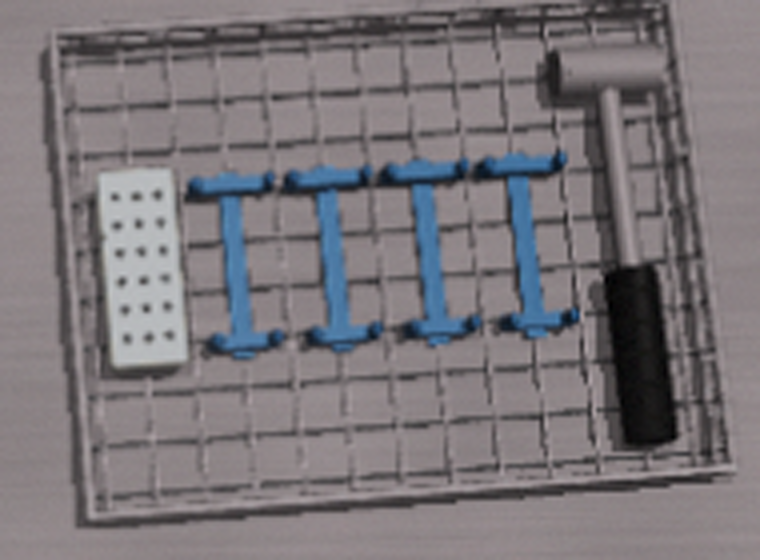

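View pics/mat.png

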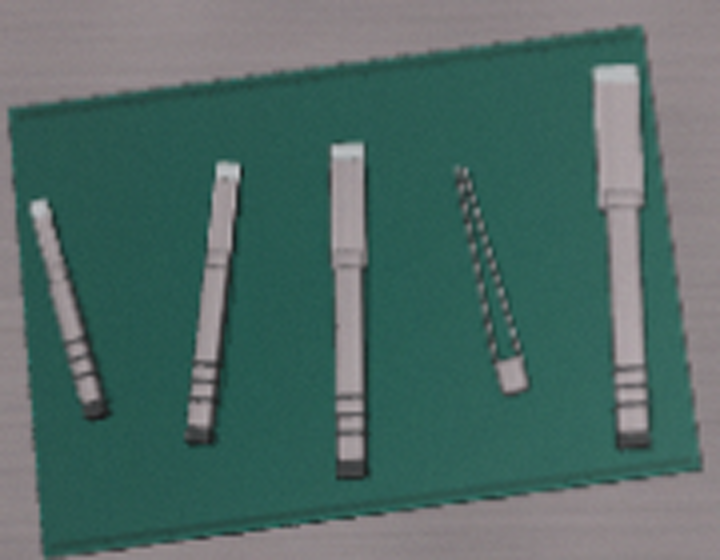

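```bash
cat > meas2.py <<'E'
from h import *
im=cv2.imread("pics/top0.png"); hsv=cv2.cvtColor(im,cv2.COLOR_BGR2HSV)
g=cv2.inRange(hsv,(70,80,20),(95,255,255))
c=max(cv2.findContours(g,0,2)[0],key=cv2.contourArea)
hull=np.zeros_like(g); cv2.fillPoly(hull,[cv2.convexHull(c)],255); hull=cv2.erode(hull,np.ones((9,9)))
obj=hull&cv2.inRange(hsv[:,:,1],0,95)
obj=cv2.morphologyEx(obj,cv2.MORPH_CLOSE,np.ones((5,1)))
for c in sorted(cv2.findContours(obj,0,1)[0],key=lambda c:c[0,0,0]):
    if cv2.contourArea(c)<120: continue
    m=np.zeros_like(g);cv2.drawContours(m,[c],-1,255,-1);ys,xs=np.nonzero(m)
    P=plane("top",np.c_[xs,ys],0.0145)[:,:2]
    vx,vy,x0,y0=cv2.fitLine(P.astype(np.float32),cv2.DIST_L2,0,.01,.01).ravel()
    if vx<0:vx,vy=-vx,-vy
    d=np.array([vx,vy]);t=(P-[x0,y0])@d
    mid=np.array([x0,y0])+d*(t.max()+t.min())/2
    # drop bright cutting-edge offset: none
    print("len",round(1e3*np.ptp(t),1),"mid",mid.round(4),"yaw deg",round(np.degrees(np.arctan2(vy,vx)),2),"tip",P[t.argmax()].round(4),"rear",P[t.argmin()].round(4), "px",xs.mean().round(),ys.mean().round())
# cradles: strip axes
blue=cv2.inRange(hsv,(95,100,60),(118,255,255)); blue[:,:330]=0;blue[:180]=0;blue[270:]=0;blue[:,500:]=0
blue=cv2.morphologyEx(blue,cv2.MORPH_CLOSE,np.ones((5,3)))
n,l,s,cen=cv2.connectedComponentsWithStats(blue)
for i in range(1,n):
    if s[i][4]>100: print(s[i],cen[i].round(1))
pk=[(190,273,185),(288,371,179),(384,467,172),(480,565,165)]
E
python3 meas2.py
```

```text
len 131.1 mid [0.4914 0.3753] yaw deg 16.96 tip [0.5549 0.3917] rear [0.4295 0.3536] px 162.0 258.0
len 159.7 mid [0.4944 0.2923] yaw deg -5.03 tip [0.5735 0.2806] rear [0.4153 0.3042] px 198.0 256.0
len 190.6 mid [0.4887 0.2165] yaw deg 1.39 tip [0.584  0.2193] rear [0.3936 0.2085] px 232.0 255.0
len 134.5 mid [0.5036 0.1388] yaw deg 13.74 tip [0.5688 0.1556] rear [0.4385 0.1221] px 267.0 253.0
len 220.0 mid [0.5164 0.0625] yaw deg 2.72 tip [0.6258 0.0778] rear [0.4062 0.0646] px 300.0 241.0
[451 208  24  46 330] [461.7 230.4]
[427 210  23  46 331] [437.4 231.9]
[377 213  24  47 317] [388.7 235. ]
[402 212  24  46 327] [413.  233.6]
```

```bash
cat > meas3.py <<'E'
from h import *
im=cv2.imread("pics/top0.png"); hsv=cv2.cvtColor(im,cv2.COLOR_BGR2HSV)
blue=cv2.inRange(hsv,(95,90,60),(118,255,255)); blue[:,:330]=0;blue[:180]=0;blue[270:]=0;blue[:,500:]=0
blue=cv2.morphologyEx(blue,cv2.MORPH_CLOSE,np.ones((5,3)))
n,l,s,cen=cv2.connectedComponentsWithStats(blue)
comps=sorted([i for i in range(1,n) if s[i][4]>100],key=lambda i:s[i][0])
for i in comps:
    m=l==i; w=m.sum(1); rows=[v for v in np.nonzero(w)[0] if 3<=w[v]<=9]
    rows=[v for v in rows if s[i][1]+6<v<s[i][1]+36]
    uv=np.array([(np.nonzero(m[v])[0].mean(),v) for v in rows])
    P=plane("top",uv,0.007)[:,:2]
    vx,vy,x0,y0=cv2.fitLine(P.astype(np.float32),cv2.DIST_L2,0,.01,.01).ravel()
    if vx<0: vx,vy=-vx,-vy
    u=int(round(uv[0,0])); ys=np.nonzero(m[:,u])[0]; ua=uv[0,0]
    xf=plane("top",[(ua,ys[0]-.5)],0.0172)[0]
    u2=int(round(uv[-1,0])); ys2=np.nonzero(m[:,u2])[0]
    xn=plane("top",[(u2,ys2[-1]+.5)],0.006)[0]
    yf=y0+(xf[0]-.004-x0)*vy/vx
    print("far post x",(xf[0]-.004).round(4),"y",yf.round(4),"near face x",xn[0].round(4),"yaw",np.degrees(np.arctan2(vy,vx)).round(2))
E
python3 meas3.py
python3 - <<'E'
import cv2
im=cv2.imread("pics/scene0.png");cv2.imwrite("pics/s_tray.png",cv2.resize(im[140:300,100:345],None,fx=3.2,fy=3.2,interpolation=cv2.INTER_CUBIC))
E
```

```text
far post x 0.5784 y -0.1352 near face x 0.4758 yaw 3.15
far post x 0.5797 y -0.1913 near face x 0.4793 yaw 3.16
far post x 0.5834 y -0.2472 near face x 0.4827 yaw 3.12
far post x 0.5872 y -0.3035 near face x 0.4838 yaw 2.7
```

View pics/s_tray.png

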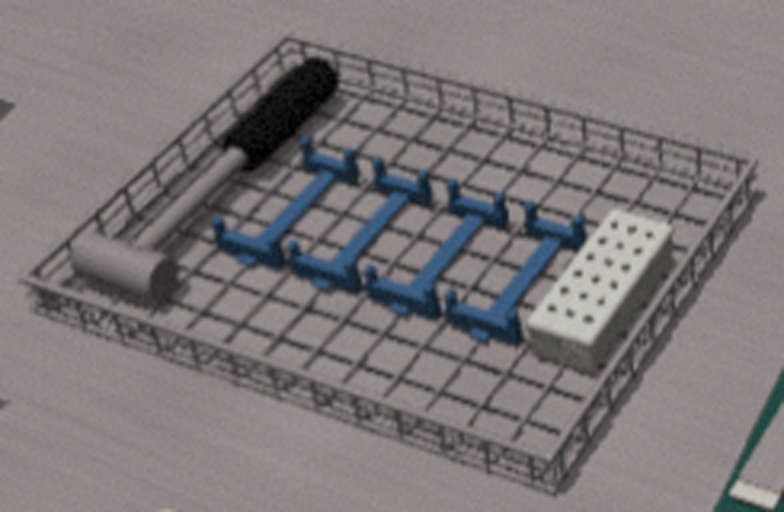

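```bash
cat >> meas3.py <<'E'
print()
for i in comps:
    m=l==i; 
    for off in (-7,-6,-5,-4,-3,0,3,4,5,6):
        u=int(s[i][0]+11.0+off); ys=np.nonzero(m[:,u])[0]
        f=[v for v in ys if v<s[i][1]+15]; nn=[v for v in ys if v>s[i][1]+25]
        a=plane("top",[(u,f[0]-.5)],.0172)[0][0]-.004 if f else 0
        b=plane("top",[(u,nn[-1]+.5)],.005)[0][0]+.094 if nn else 0
        print(off,round(a*1e3),round(b*1e3),end=" | ")
    print()
E
python3 meas3.py | tail -4
```

```text
-7 574 0 | -6 574 0 | -5 574 579 | -4 576 577 | -3 576 575 | 0 578 572 | 3 576 570 | 4 576 572 | 5 576 572 | 6 576 577 | 
-7 578 0 | -6 578 0 | -5 578 581 | -4 580 578 | -3 580 578 | 0 580 573 | 3 577 573 | 4 577 576 | 5 579 578 | 6 579 580 | 
-7 581 0 | -6 581 0 | -5 584 584 | -4 583 582 | -3 583 582 | 0 581 577 | 3 581 577 | 4 581 579 | 5 581 581 | 6 581 581 | 
-7 583 0 | -6 585 0 | -5 587 590 | -4 587 585 | -3 587 583 | 0 585 578 | 3 585 580 | 4 585 580 | 5 584 585 | 6 584 585 |
```

```bash
cat > goto.py <<'E'
import sys
from h import *
x,y,z,yaw=map(float,sys.argv[1:5])
s=r.state(); p=s['tool_pos']; M=R.from_quat(s['tool_rot']).as_matrix()
Rt=R.from_euler('z',yaw,degrees=True)*R.from_matrix(np.diag([-1.,1,-1]))
d=(Rt*R.from_matrix(M).inv()).as_rotvec(degrees=True)
print("cm",((np.array([x,y,z])-p)*100).round(2),"deg",d.round(2),"| p",p.round(4),"F",s['force'].round(1),"gap",round(s['finger_gap'],4),"t",round(s['clock'],2))
E
python3 goto.py .5014 .062 .10 2.7
python3 -m creep '[[33.5,-54,-5,0,0,18.15],[33.5,-54,-5,0,0,18.15],[33.5,-54,-5,0,0,18.15],[33.5,-54,-5,0,0,18.15],[33.5,-54,-5,0,0,18.15],[33.5,-54,-5,0,0,18.15],[33.5,-54,-5,0,0,18.15],[33.5,-54,-5,0,0,18.15]]' 0.6 60
python3 goto.py .5014 .062 .10 2.7
```

```text
cm [ 33.5  -53.96 -10.82] deg [ 0.12 -0.02 18.16] | p [0.1664 0.6016 0.2082] F [ 0.9 -1.  -0.5] gap 0.0855 t 0.1
clock: 0.9
tool_pos: [0.3766, 0.2619, 0.177]
tool_rot: [-0.024, 1.0, -0.001, -0.0]
force: [0.3, 0.4, 0.2]
finger_gap: 0.051
cm [ 12.48 -19.99  -7.7 ] deg [ 0.12 -0.   -0.01] | p [0.3766 0.2619 0.177 ] F [0.3 0.4 0.2] gap 0.051 t 0.9
```

```bash

python3 -m creep '[[12.5,-20,-7.7,0,0,0],[12.5,-20,-7.7,0,0,0],[12.5,-20,-7.7,0,0,0],[12.5,-20,-7.7,0,0,0],[12.5,-20,-7.7,0,0,0],[12.5,-20,-7.7,0,0,0],[12.5,-20,-7.7,0,0,0],[12.5,-20,-7.7,0,0,0]]'
python3 goto.py .5014 .062 .006 2.7
python3 - <<'E'
from h import *
a=optics.capture("scene");b=optics.capture("top")
cv2.imwrite("pics/c1.png",np.hstack([cv2.resize(a[180:380,280:580],(400,267)),cv2.resize(b[150:350,150:450],(400,267))]))
E
```

```text
clock: 1.7
tool_pos: [0.5008, 0.0625, 0.0999]
tool_rot: [-0.024, 1.0, -0.001, -0.001]
force: [0.1, -0.1, 0.2]
finger_gap: 0.0513
cm [ 0.06 -0.05 -9.39] deg [ 0.1  -0.06 -0.04] | p [0.5008 0.0625 0.0999] F [ 0.1 -0.1  0.2] gap 0.0513 t 1.7
```

View pics/c1.png

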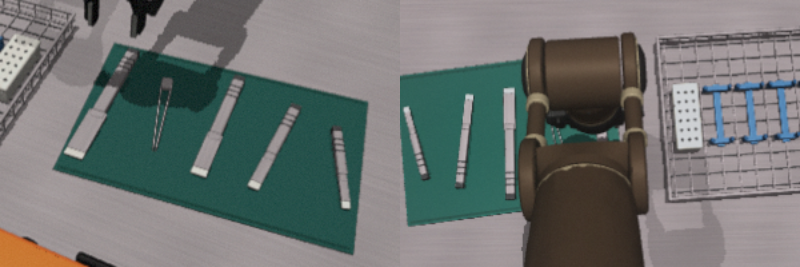

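The scene half shows the fingers at (115,15), above the handle of the 220, with nothing in the way. Descending.

```bash

python3 -m creep '[[0.06,-0.05,-4,0,0,0],[0.06,-0.05,-7,0,0,0],[0.06,-0.05,-8.5,0,0,0],[0.06,-0.05,-9.3,0,0,0],[0.06,-0.05,-9.4,0,0,0],[0.06,-0.05,-9.4,0,0,0],[0.06,-0.05,-9.4,0,0,0]]'
python3 goto.py .5014 .062 .006 2.7
python3 -m creep '[[0,0,0,0,0,0],[0,0,0,0,0,0],[0,0,0,0,0,0],[0,0,0,0,0,0],[0,0,0,0,0,0],[0,0,0,0,0,0],[0,0,0,0,0,0],[0,0,0,0,0,0]]' 0 70
```

```text
clock: 2.5
tool_pos: [0.5029, 0.063, 0.0077]
tool_rot: [-0.025, 1.0, -0.001, 0.001]
force: [-0.3, -0.4, -0.3]
finger_gap: 0.051
cm [-0.15 -0.1  -0.17] deg [ 0.1   0.16 -0.15] | p [0.5029 0.063  0.0077] F [-0.3 -0.4 -0.3] gap 0.051 t 2.5
clock: 3.3
tool_pos: [0.5029, 0.063, 0.0076]
tool_rot: [-0.025, 1.0, -0.001, 0.001]
force: [-0.7, 0.2, -0.1]
finger_gap: -0.0002
```

```bash

python3 - <<'E'
from h import *
a=optics.capture("scene")
print(proj("scene",[[.5029,.063,.0076],[.5164,.0625,.003]]),proj("scene",r.state()['tool_pos']))
cv2.imwrite("pics/c2.png",cv2.resize(a[160:320,280:520],(780,520),interpolation=cv2.INTER_CUBIC))
E
```

```text
[[362.63562915 250.12268045]
 [359.30075281 256.43347004]] [[362.61305646 250.11989483]]
```

View pics/c2.png

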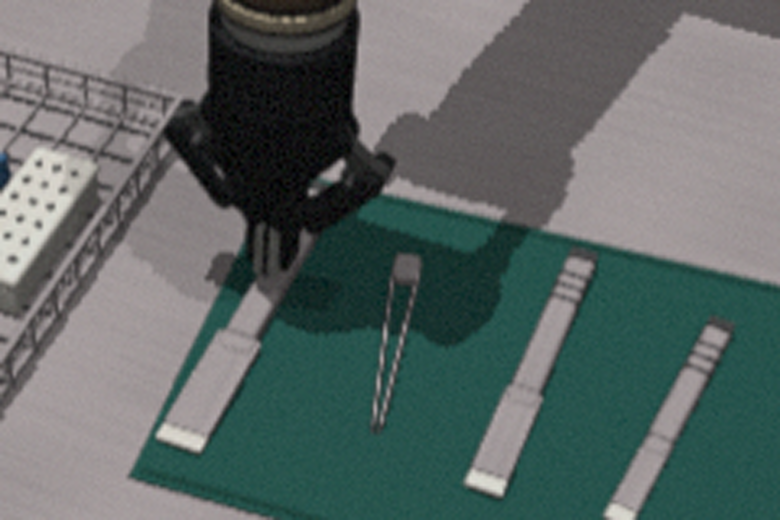

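```bash

python3 - <<'E'
from h import *
a=optics.capture("scene")
for p in ([.5029,.063,.0076],[.5029,.063,.017],[.5029,.063,.05]): print(proj("scene",p)-[330,200])
c=cv2.resize(a[200:275,330:430],(800,600),interpolation=cv2.INTER_CUBIC)
cv2.imwrite("pics/c3.png",cv2.convertScaleAbs(c,alpha=2.0,beta=20))
print(r.state()['finger_gap'],r.state()['tool_pos'])
E
```

```text
[[32.63562915 50.12268045]]
[[32.79818247 46.53217602]]
[[33.38489347 33.54878564]]
9.919642208903728e-05 [0.50293257 0.06296461 0.00762761]
```

View pics/c3.png

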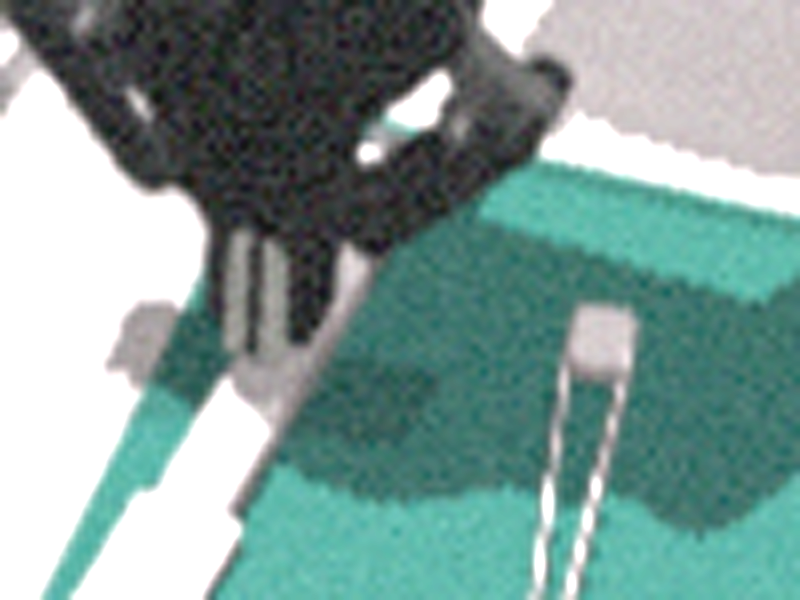

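```bash

python3 -m creep '[[0,0,1,0,0,0],[0,0,3,0,0,0],[0,0,5,0,0,0],[0,0,5,0,0,0],[0,0,5,0,0,0]]'
python3 - <<'E'
from h import *
a=optics.capture("scene")
s=r.state();p=s['tool_pos'];print(p,s['finger_gap'],s['force'])
o=np.array([330,180])
for dz in (0,.01,.02): print(((proj("scene",p+[0,0,dz])-o)*8).round())
c=cv2.resize(a[180:255,330:430],(800,600),interpolation=cv2.INTER_CUBIC)
cv2.imwrite("pics/c4.png",cv2.convertScaleAbs(c,alpha=2.0,beta=20))
E
```

```text
clock: 3.9
tool_pos: [0.5035, 0.063, 0.0584]
tool_rot: [-0.025, 1.0, -0.001, 0.002]
force: [-0.2, 0.0, -0.1]
finger_gap: 0.0001
[0.50264607 0.06296043 0.05751688] -0.0003163498503550885 [-0.87302145  0.29854363 -0.71529372]
[[268. 403.]]
[[270. 371.]]
[[271. 337.]]
```

View pics/c4.png

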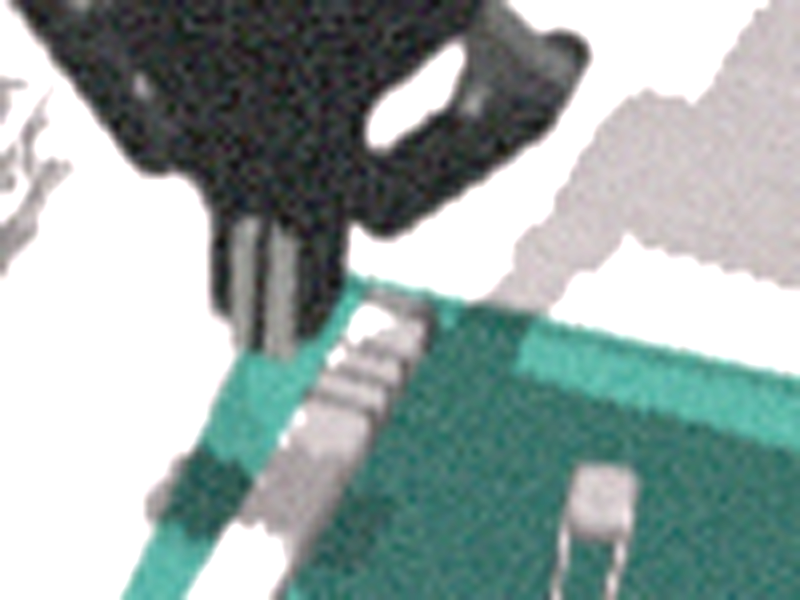

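```bash

python3 - <<'E'
from h import *
a=cv2.imread("pics/scene0.png")
for q in ([.5164,.0627,2.72,.22],[.4887,.2175,1.39,.19]):
    d=np.array([np.cos(np.radians(q[2])),np.sin(np.radians(q[2]))])
    for s,z in((-.5,.015),(.5,.0115)):
        P=np.r_[np.array(q[:2])+s*q[3]*d,z]; u=proj("scene",P)[0]; print(u.round(1)); cv2.circle(a,tuple((u*1).round().astype(int)),1,(0,0,255),-1)
cv2.imwrite("pics/c5.png",cv2.resize(a[200:330,320:480],(800,650)[:2],interpolation=cv2.INTER_NEAREST)[:600])
E
```

```text
[380.4 215.4]
[335.5 295.4]
[460.2 235.8]
[428.7 308.9]
```

View pics/c5.png

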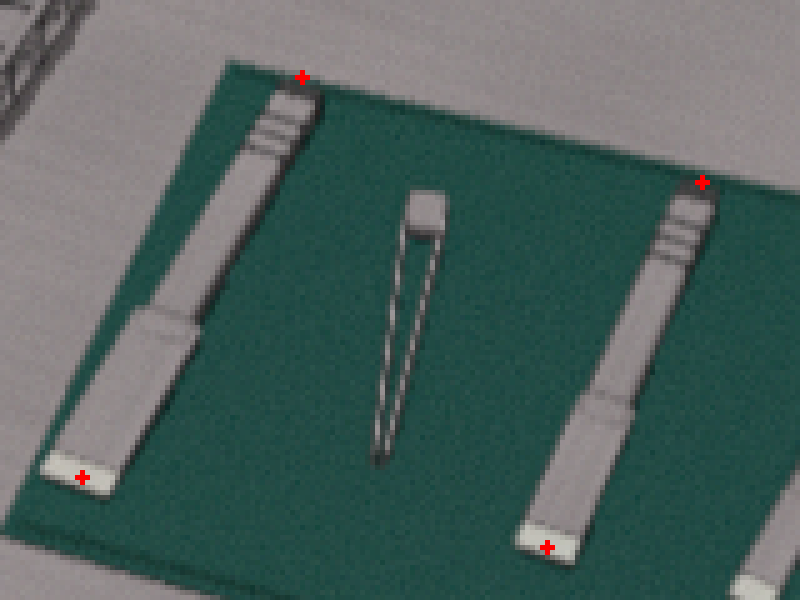

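Both views agree on the osteotomes to about 1 px. At (268,352) in the crop, though, the shut fingertips sit about 15 mm above the reported TCP. The jaws shut just above the handle, so I need to go about 15 mm lower, checking the force on the way down.

```bash

python3 -m creep '[[-0.1,-0.1,0,0,0,0],[-0.1,-0.1,0,0,0,0],[-0.1,-0.1,-2,0,0,0],[-0.1,-0.1,-4,0,0,0],[-0.1,-0.1,-5,0,0,0],[-0.1,-0.1,-5.6,0,0,0],[-0.1,-0.1,-5.8,0,0,0],[-0.1,-0.1,-5.8,0,0,0]]' 0.42 70
python3 -m creep '[[0,0,-0.2,0,0,0],[0,0,-0.4,0,0,0],[0,0,-0.4,0,0,0]]'
python3 goto.py .5014 .062 -.009 2.7
python3 - <<'E'
from h import *
a=optics.capture("scene")
c=cv2.resize(a[200:275,330:430],(800,600),interpolation=cv2.INTER_CUBIC)
cv2.imwrite("pics/c6.png",cv2.convertScaleAbs(c,alpha=2.0,beta=20))
E
```

```text
clock: 4.75
tool_pos: [0.5019, 0.062, -0.0004]
tool_rot: [-0.025, 1.0, -0.001, 0.001]
force: [-0.7, -0.0, -0.4]
finger_gap: 0.036
clock: 5.05
tool_pos: [0.502, 0.062, -0.0043]
tool_rot: [-0.025, 1.0, -0.001, 0.001]
force: [0.1, 0.6, 0.4]
finger_gap: 0.036
cm [-0.06  0.   -0.47] deg [ 0.1   0.17 -0.15] | p [ 0.502   0.062  -0.0043] F [0.1 0.6 0.4] gap 0.036 t 5.05
```

View pics/c6.png

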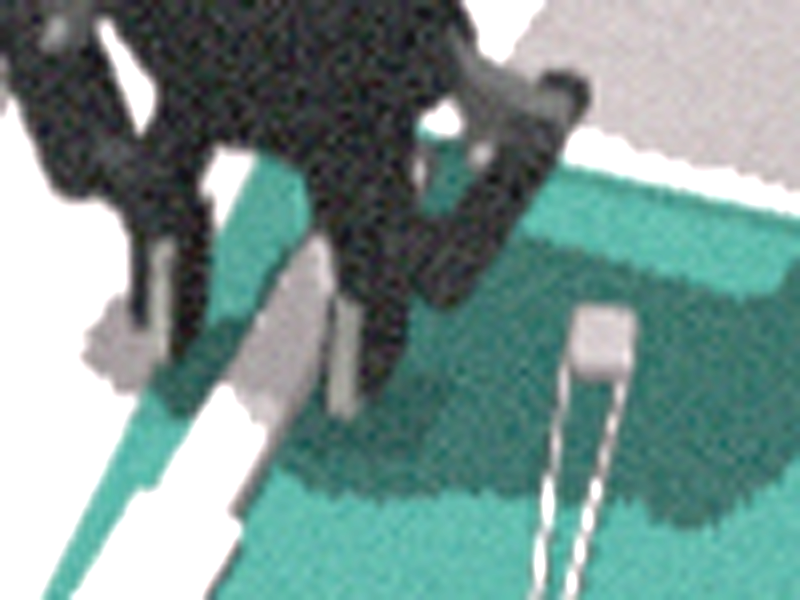

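The fingers straddle the handle at (165,350) and (345,400), with no contact so far. Going down a little more, then closing.

```bash

python3 -m creep '[[0,0,-0.2,0,0,0],[0,0,-0.4,0,0,0],[0,0,-0.4,0,0,0]]'
python3 -m creep '[[0,0,0,0,0,0],[0,0,0,0,0,0],[0,0,0,0,0,0],[0,0,0,0,0,0],[0,0,0,0,0,0],[0,0,0,0,0,0]]' 0 70
python3 - <<'E'
from h import *
a=optics.capture("scene")
c=cv2.resize(a[200:275,330:430],(800,600),interpolation=cv2.INTER_CUBIC)
cv2.imwrite("pics/c7.png",cv2.convertScaleAbs(c,alpha=2.0,beta=20))
E
```

```text
clock: 5.4
tool_pos: [0.5016, 0.062, -0.0085]
tool_rot: [-0.025, 1.0, -0.001, 0.001]
force: [0.7, -0.7, -0.3]
finger_gap: 0.0362
clock: 6.0
tool_pos: [0.5017, 0.0619, -0.0083]
tool_rot: [-0.025, 1.0, -0.001, 0.001]
force: [-2.0, -0.3, 4.9]
finger_gap: 0.0136
```

View pics/c7.png

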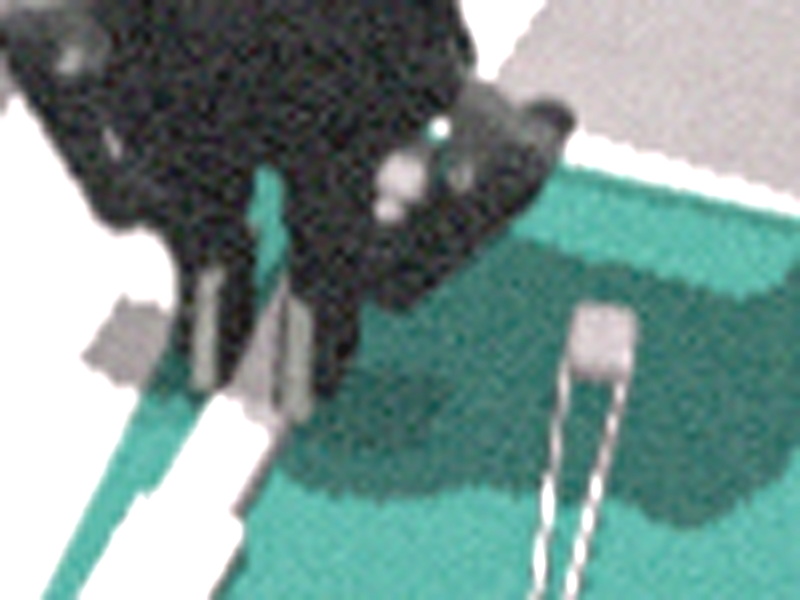

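```bash

python3 -m creep '[[0,0,0,0,0,0],[0,0,0,0,0,0],[0,0,0,0,0,0],[0,0,0,0,0,0]]' 
python3 -m creep '[[0,0,0.3,0,0,0],[0,0,0.6,0,0,0],[0,0,1,0,0,0],[0,0,1.5,0,0,0],[0,0,2,0,0,0],[0,0,2,0,0,0]]' 
python3 - <<'E'
from h import *
a=optics.capture("scene")
c=cv2.resize(a[180:320,310:490],(780,607),interpolation=cv2.INTER_CUBIC)[:600]
cv2.imwrite("pics/c8.png",cv2.convertScaleAbs(c,alpha=1.5,beta=20))
E
```

```text
clock: 6.45
tool_pos: [0.5016, 0.0619, -0.0083]
tool_rot: [-0.025, 1.0, -0.001, 0.001]
force: [-1.4, -0.3, 5.6]
finger_gap: 0.0135
clock: 7.05
tool_pos: [0.5026, 0.062, 0.0127]
tool_rot: [-0.025, 1.0, -0.001, 0.002]
force: [0.3, -0.0, -2.9]
finger_gap: 0.0133
```

View pics/c8.png

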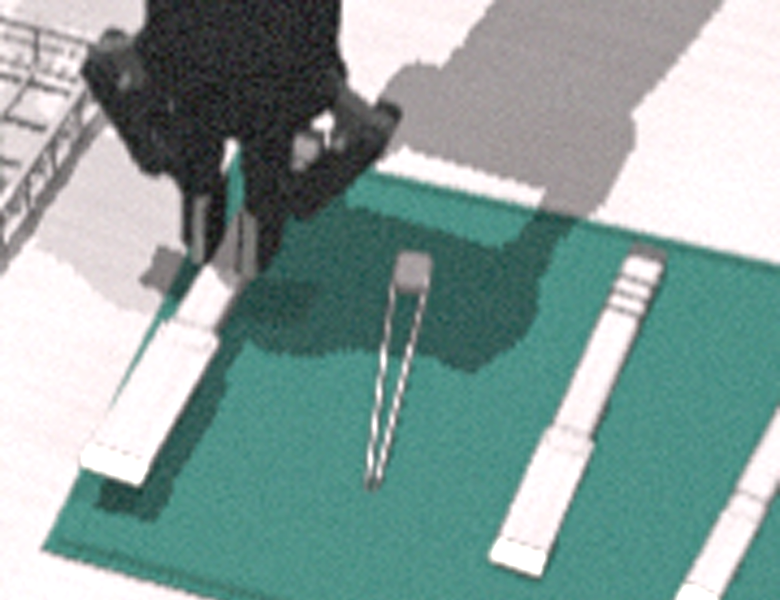

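The 220 is lifted and level, and the −2.9 N reading matches its weight. At the grasp the underside was 11.3 mm above the reported TCP, so it should seat at TCP z ≈ 0.003. Lifting and carrying.

```bash

python3 -m creep '[[0,0,1,0,0,0],[0,0,3,0,0,0],[0,0,6,0,0,0],[0,-2,8,0,0,0],[0,-5,9,0,0,0],[0.5,-8,9,0,0,0],[0.7,-12,9,0,0,0],[1,-16,9,0,0,0]]' 
python3 -m creep '[[0.2,-4,0,0,0,0],[0.4,-8,0,0,0,0],[0.6,-12,0,0,0,0],[0.8,-16,0,0,0,0],[1.1,-19,0,0,0,0.4],[1.2,-21,0,0,0,0.4],[1.2,-21,0,0,0,0.4]]' 
python3 goto.py .5246 -.3067 .06 3.1
```

```text
clock: 7.9
tool_pos: [0.5122, -0.0991, 0.1032]
tool_rot: [-0.025, 1.0, -0.001, 0.002]
force: [-0.3, -0.2, -4.3]
finger_gap: 0.0134
clock: 8.6
tool_pos: [0.5245, -0.3119, 0.1037]
tool_rot: [-0.028, 1.0, -0.002, 0.003]
force: [0.1, 1.0, -2.4]
finger_gap: 0.0132
cm [ 0.01  0.52 -4.37] deg [ 0.2   0.32 -0.06] | p [ 0.5245 -0.3119  0.1037] F [ 0.1  1.  -2.4] gap 0.0132 t 8.6
```

```bash

python3 -m creep '[[0,0.5,-1,0.2,0.3,0],[0,0.5,-3,0.2,0.3,0],[0,0.5,-5,0.2,0.3,0],[0,0.5,-6,0.2,0.3,0],[0,0.5,-7,0.2,0.3,0],[0,0.5,-7,0.2,0.3,0]]' 
python3 goto.py .5246 -.3067 .003 3.1
python3 - <<'E'
from h import *
a=optics.capture("scene");b=optics.capture("top")
cv2.imwrite("pics/d1.png",np.hstack([cv2.resize(a[140:260,110:270],(480,360),interpolation=cv2.INTER_CUBIC),cv2.resize(b[170:290,400:500],(300,360),interpolation=cv2.INTER_CUBIC)]))
E
```

```text
clock: 9.2
tool_pos: [0.5233, -0.3052, 0.032]
tool_rot: [-0.028, 1.0, 0.001, -0.001]
force: [-0.3, -0.5, -3.3]
finger_gap: 0.0133
cm [ 0.13 -0.15 -2.9 ] deg [-0.13 -0.15 -0.11] | p [ 0.5233 -0.3052  0.032 ] F [-0.3 -0.5 -3.3] gap 0.0133 t 9.2
```

View pics/d1.png

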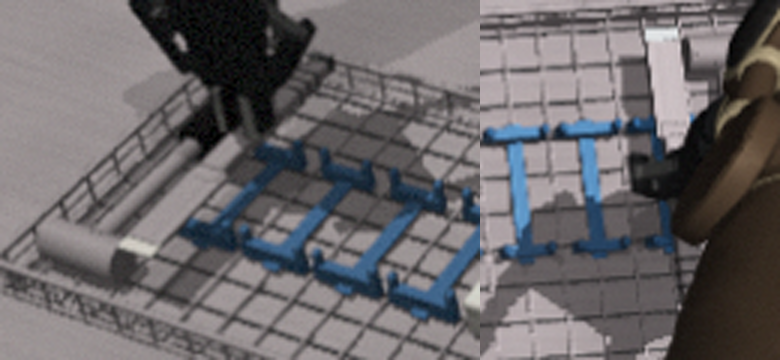

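```bash

python3 - <<'E'
from h import *
p=r.state()['tool_pos']; d=np.array([np.cos(.054),np.sin(.054)])
t=np.r_[p[:2]+.125*d,p[2]+.0113+.0085]
print(proj("top",t),proj("scene",t))
# cradle4 line at tip & notch
E
```

```text
[[460.56394433 178.35689315]] [[152.94075678 221.57077213]]
```

Prediction and observation of the blade tip agree, at top (460,179) and scene (155,222). Lowering onto the cradle.

```bash

python3 -m creep '[[0.1,-0.15,-0.8,-0.1,-0.1,0],[0.1,-0.15,-1.6,-0.1,-0.1,0],[0.1,-0.15,-2.1,-0.1,-0.1,0],[0.1,-0.15,-2.4,-0.1,-0.1,0],[0.1,-0.15,-2.4,-0.1,-0.1,0]]' 
python3 -m creep '[[0,0,-0.2,0,0,0],[0,0,-0.3,0,0,0],[0,0,-0.4,0,0,0],[0,0,-0.4,0,0,0]]' 
python3 goto.py .5246 -.3067 .003 3.1
```

```text
clock: 9.8
tool_pos: [0.5252, -0.3078, 0.0091]
tool_rot: [-0.028, 1.0, -0.0, 0.001]
force: [0.5, 0.2, -2.5]
finger_gap: 0.0132
clock: 10.2
tool_pos: [0.5251, -0.3078, 0.0051]
tool_rot: [-0.028, 1.0, -0.0, 0.001]
force: [-0.8, 1.6, -3.1]
finger_gap: 0.013
cm [-0.05  0.11 -0.21] deg [ 0.04  0.06 -0.07] | p [ 0.5251 -0.3078  0.0051] F [-0.8  1.6 -3.1] gap 0.013 t 10.2
```

```bash

python3 -m creep '[[0,0,-0.1,0,0,0],[0,0,-0.2,0,0,0],[0,0,-0.2,0,0,0]]' 
python3 -m creep '[[0,0,-0.05,0,0,0],[0,0,-0.1,0,0,0],[0,0,-0.1,0,0,0]]' 
```

```text
clock: 10.5
tool_pos: [0.5251, -0.3077, 0.0029]
tool_rot: [-0.028, 1.0, -0.0, 0.0]
force: [-0.9, -0.6, -2.5]
finger_gap: 0.013
clock: 10.8
tool_pos: [0.5252, -0.3078, 0.0026]
tool_rot: [-0.028, 1.0, -0.0, 0.0]
force: [-1.9, 0.8, 2.9]
finger_gap: 0.0131
```

Contact came at the predicted height. Releasing, then backing off.

```bash

python3 -m creep '[[0,0,0,0,0,0],[0,0,0,0,0,0],[0,0,0,0,0,0],[0,0,0,0,0,0]]' 0.4
python3 -m creep '[[0,0,0.5,0,0,0],[0,0,1.5,0,0,0],[0,0,4,0,0,0],[0,0,8,0,0,0],[0,4,12,0,0,0],[0,9,12,0,0,0],[0,14,12,0,0,0],[0,19,12,0,0,0]]'
python3 goto.py .4757 .2172 .06 1.4
python3 - <<'E'
from h import *
a=optics.capture("scene");b=optics.capture("top")
cv2.imwrite("pics/d2.png",np.hstack([cv2.resize(a[140:260,110:270],(480,360),interpolation=cv2.INTER_CUBIC),cv2.resize(b[170:290,400:500],(300,360),interpolation=cv2.INTER_CUBIC)]))
E
```

```text
clock: 11.2
tool_pos: [0.5254, -0.308, 0.0028]
tool_rot: [-0.028, 1.0, -0.001, 0.001]
force: [0.1, -0.9, 0.7]
finger_gap: 0.0341
clock: 12.0
tool_pos: [0.5261, -0.1216, 0.1247]
tool_rot: [-0.027, 1.0, -0.001, 0.002]
force: [0.9, -0.2, -0.2]
finger_gap: 0.0341
cm [-5.04 33.88 -6.47] deg [ 0.11  0.26 -1.71] | p [ 0.5261 -0.1216  0.1247] F [ 0.9 -0.2 -0.2] gap 0.0341 t 12.0
```

View pics/d2.png

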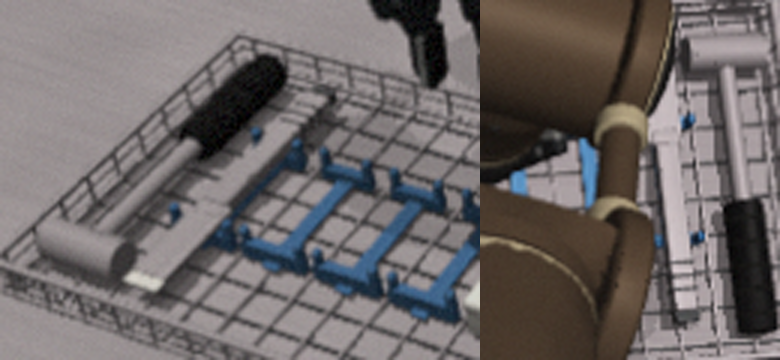

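The 220 lies down in both notches of cradle_4; its blade passes between the far arms at (175,212) and (222,235). Now the 190.

```bash

python3 -m creep '[[-5,33.9,-6.4,0,0,-1.7],[-5,33.9,-6.4,0,0,-1.7],[-5,33.9,-6.4,0,0,-1.7],[-5,33.9,-6.4,0,0,-1.7],[-5,33.9,-6.4,0,0,-1.7],[-5,33.9,-6.4,0,0,-1.7],[-5,33.9,-6.4,0,0,-1.7],[-5,33.9,-6.4,0,0,-1.7]]' 0.42
python3 -m creep '[[0,0,0,0,0,0],[0,0,0,0,0,0]]'
python3 goto.py .4757 .2172 -.0085 1.4
```

```text
clock: 12.9
tool_pos: [0.4741, 0.226, 0.0595]
tool_rot: [-0.018, 1.0, 0.001, 0.001]
force: [-0.1, 0.0, -0.2]
finger_gap: 0.0359
clock: 13.1
tool_pos: [0.4748, 0.2255, 0.0601]
tool_rot: [-0.018, 1.0, 0.001, 0.001]
force: [0.3, -0.1, 0.4]
finger_gap: 0.0356
cm [ 0.09 -0.83 -6.86] deg [-0.16  0.14 -0.71] | p [0.4748 0.2255 0.0601] F [ 0.3 -0.1  0.4] gap 0.0356 t 13.1
```

```bash

python3 -m creep '[[0.1,-0.8,0,0,0,-0.7],[0.1,-0.8,-2,0,0,-0.7],[0.1,-0.8,-3.5,0,0,-0.7],[0.1,-0.8,-4,0,0,-0.7],[0.1,-0.8,-4,0,0,-0.7]]' 
python3 goto.py .4757 .2172 -.0085 1.4
python3 - <<'E'
from h import *
a=optics.capture("scene")
c=cv2.resize(a[210:300,400:520],(800,600),interpolation=cv2.INTER_CUBIC)
cv2.imwrite("pics/e1.png",cv2.convertScaleAbs(c,alpha=2.0,beta=20))
E
```

```text
clock: 13.6
tool_pos: [0.4756, 0.2157, 0.0196]
tool_rot: [-0.011, 1.0, 0.001, 0.0]
force: [0.1, -0.4, 0.6]
finger_gap: 0.0361
cm [ 0.01  0.15 -2.81] deg [-0.11  0.05  0.13] | p [0.4756 0.2157 0.0196] F [ 0.1 -0.4  0.6] gap 0.0361 t 13.6
```

View pics/e1.png

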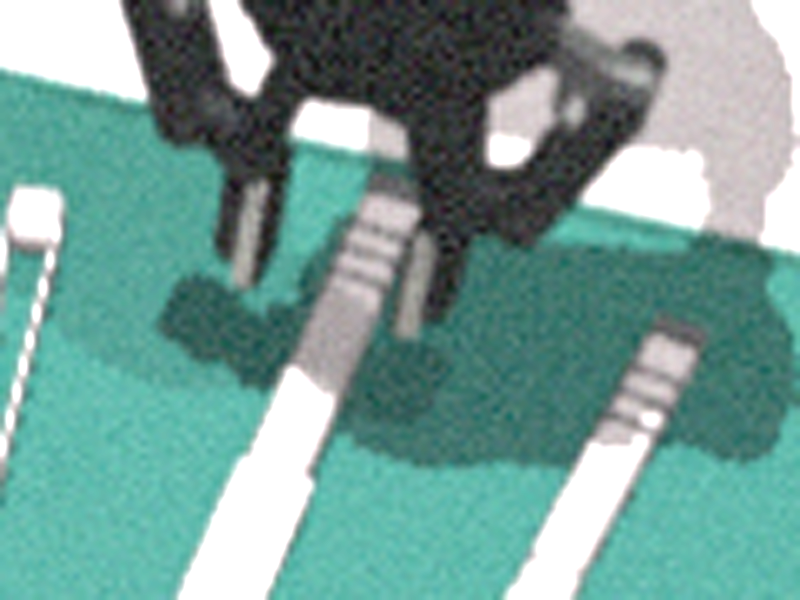

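The fingertips, at (243,285) and (408,330), straddle the 190's handle. Down, with +0.15 in y.

```bash

python3 -m creep '[[0,0.15,-0.8,0,0,0.1],[0,0.15,-1.6,0,0,0.1],[0,0.15,-2.2,0,0,0.1],[0,0.15,-2.6,0,0,0.1],[0,0.15,-2.8,0,0,0.1],[0,0.15,-2.8,0,0,0.1]]'
python3 -m creep '[[0,0,0,0,0,0],[0,0,0,0,0,0],[0,0,0,0,0,0],[0,0,0,0,0,0],[0,0,0,0,0,0],[0,0,0,0,0,0]]' 0 70
```

```text
clock: 14.25
tool_pos: [0.4758, 0.2178, -0.0082]
tool_rot: [-0.012, 1.0, 0.001, 0.001]
force: [-1.0, 0.7, -0.7]
finger_gap: 0.0359
clock: 14.85
tool_pos: [0.476, 0.2179, -0.0078]
tool_rot: [-0.012, 1.0, 0.001, 0.001]
force: [-1.5, -0.6, 5.4]
finger_gap: 0.0107
```

```bash

python3 -m creep '[[0,0,0.5,0,0,0],[0,0,1.5,0,0,0],[0,0,3,0,0,0],[0,0,6,0,0,0],[0,0,9,0,0,0],[0.5,-2,11,0,0,0],[1,-5,11,0,0,0],[1.3,-9,11,0,0,0]]' 
python3 -m creep '[[0.4,-4,0,0,0,0],[0.8,-8,0,0,0,0],[1.2,-12,0,0,0,0],[1.6,-16,0,0,0,0],[2,-20,0,0,0,0.5],[2.4,-24,0,0,0,1],[2.8,-28,0,0,0,1.5],[3.1,-32,0,0,0,1.7]]' 
python3 goto.py .5236 -.2503 .035 3.1
```

```text
clock: 15.65
tool_pos: [0.4911, 0.1283, 0.1049]
tool_rot: [-0.014, 1.0, 0.002, 0.004]
force: [0.7, -0.5, -2.6]
finger_gap: 0.0104
clock: 16.45
tool_pos: [0.5223, -0.1936, 0.1062]
tool_rot: [-0.028, 1.0, 0.001, 0.004]
force: [0.4, -0.5, -1.8]
finger_gap: 0.0105
cm [ 0.13 -5.67 -7.12] deg [-0.18  0.49 -0.15] | p [ 0.5223 -0.1936  0.1062] F [ 0.4 -0.5 -1.8] gap 0.0105 t 16.45
```

```bash

python3 -m creep '[[0.1,-3,0,0,0.4,0],[0.1,-5,0,0,0.4,0],[0.1,-5.7,-2,0,0.4,0],[0.1,-5.7,-4,0,0.4,0],[0.1,-5.7,-6,0,0.4,0],[0.1,-5.7,-7,0,0.4,0],[0.1,-5.7,-7,0,0.4,0],[0.1,-5.7,-7,0,0.4,0]]' 
python3 goto.py .5236 -.2503 .0035 3.1
python3 - <<'E'
from h import *
p=r.state()['tool_pos']; d=np.array([np.cos(.054),np.sin(.054)])
t=np.r_[p[:2]+.108*d,p[2]+.0108+.0085]
print(proj("top",t),((proj("scene",t)-[110,140])*3).round())
a=optics.capture("scene");b=optics.capture("top")
cv2.imwrite("pics/e2.png",np.hstack([cv2.resize(a[140:260,110:270],(480,360),interpolation=cv2.INTER_CUBIC),cv2.resize(b[170:290,400:500],(300,360),interpolation=cv2.INTER_CUBIC)]))
E
```

```text
clock: 17.25
tool_pos: [0.5239, -0.2508, 0.0371]
tool_rot: [-0.028, 1.0, 0.001, 0.001]
force: [0.6, -0.3, -1.6]
finger_gap: 0.0104
cm [-0.03  0.05 -3.36] deg [-0.15  0.15 -0.16] | p [ 0.5239 -0.2508  0.0371] F [ 0.6 -0.3 -1.6] gap 0.0104 t 17.25
[[437.05404228 186.11951029]] [[216. 250.]]
```

View pics/e2.png

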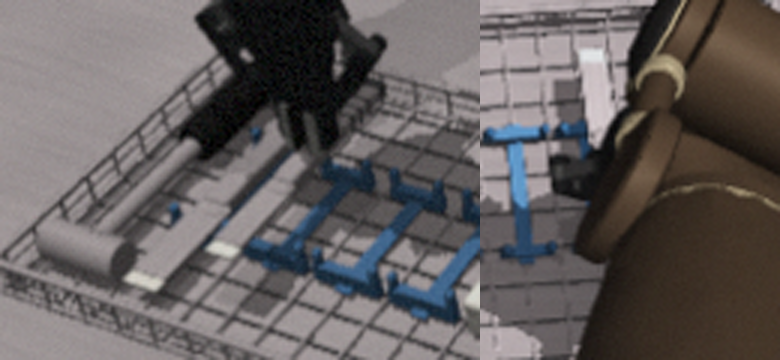

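The 190's tip is at (222,248) in the scene crop, against (216,250) predicted. Lowering.

```bash

python3 -m creep '[[0,0.05,-0.8,0,0,0],[0,0.05,-1.6,0,0,0],[0,0.05,-2.4,0,0,0],[0,0.05,-2.8,0,0,0],[0,0.05,-3,0,0,0],[0,0.05,-3.2,0,0,0],[0,0.05,-3.2,0,0,0]]' 
python3 -m creep '[[0,0,-0.1,0,0,0],[0,0,-0.15,0,0,0],[0,0,-0.15,0,0,0]]' 
```

```text
clock: 18.05
tool_pos: [0.5244, -0.2506, 0.0054]
tool_rot: [-0.028, 1.0, 0.001, 0.002]
force: [-0.5, -0.3, -2.4]
finger_gap: 0.0104
clock: 18.35
tool_pos: [0.5245, -0.2506, 0.004]
tool_rot: [-0.028, 1.0, 0.001, 0.002]
force: [0.5, -0.0, -1.6]
finger_gap: 0.0101
```

```bash

python3 -m creep '[[0,0,-0.05,0,0,0],[0,0,-0.1,0,0,0],[0,0,-0.1,0,0,0]]' 
python3 -m creep '[[0,0,-0.05,0,0,0],[0,0,-0.05,0,0,0]]' 
```

```text
clock: 18.65
tool_pos: [0.5247, -0.2507, 0.0032]
tool_rot: [-0.029, 1.0, 0.001, 0.002]
force: [0.5, 0.6, -1.9]
finger_gap: 0.0104
clock: 18.85
tool_pos: [0.5247, -0.2507, 0.0031]
tool_rot: [-0.028, 1.0, 0.001, 0.002]
force: [-0.8, 0.5, 2.3]
finger_gap: 0.0106
```

```bash

python3 -m creep '[[0,0,0,0,0,0],[0,0,0,0,0,0],[0,0,0,0,0,0],[0,0,0,0,0,0]]' 0.38
python3 -m creep '[[0,0,0.5,0,0,0],[0,0,1.5,0,0,0],[0,0,4,0,0,0],[0,0,8,0,0,0],[0,4,10,0,0,0],[0,9,10,0,0,0],[0,14,10,0,0,0],[0,19,10,0,0,0]]'
python3 goto.py .4834 .2947 .06 -5
python3 - <<'E'
from h import *
a=optics.capture("scene")
cv2.imwrite("pics/e3.png",cv2.resize(a[140:290,110:310],(800,600),interpolation=cv2.INTER_CUBIC))
E
```

```text
clock: 19.25
tool_pos: [0.5249, -0.2508, 0.0031]
tool_rot: [-0.029, 1.0, 0.001, 0.002]
force: [-0.4, 0.4, -0.7]
finger_gap: 0.0327
clock: 20.05
tool_pos: [0.5254, -0.0594, 0.1048]
tool_rot: [-0.028, 1.0, 0.001, 0.004]
force: [0.4, 0.1, 0.4]
finger_gap: 0.0325
cm [-4.2  35.41 -4.48] deg [-0.04  0.41 -8.2 ] | p [ 0.5254 -0.0594  0.1048] F [0.4 0.1 0.4] gap 0.0325 t 20.05
```

View pics/e3.png

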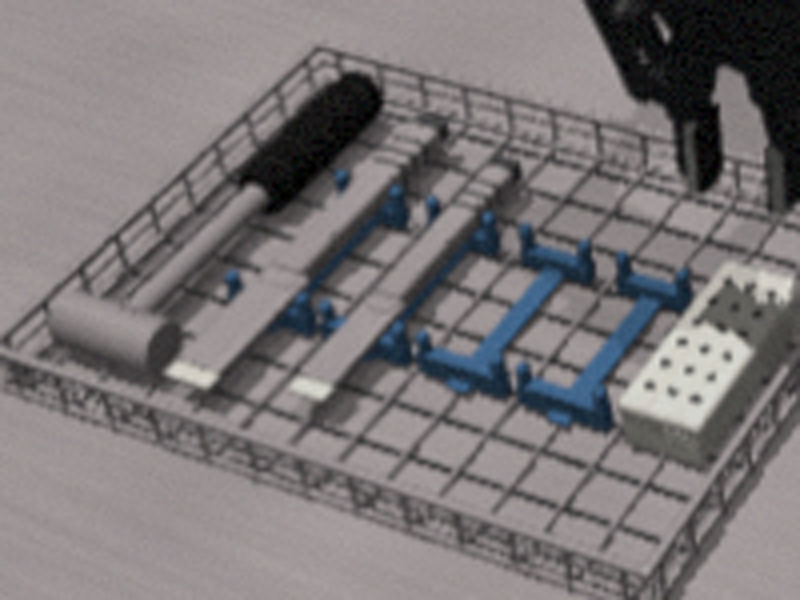

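Both 220 (tip (190,375)) and 190 (tip (312,388)) are seated in their notches. Next the 160.

```bash

python3 -m creep '[[-0.5,4.5,0,0,0,-1],[-1,9,0,0,0,-2],[-1.5,13.5,0,0,0,-3],[-2,18,0,0,0,-4],[-2.6,22,0,0,0,-5],[-3,26,0,0,0,-6],[-3.5,30,-1,0,0,-7],[-4,34,-2,0,0,-8.2]]' 0.42
python3 goto.py .4834 .2947 .02 -5
```

```text
clock: 20.9
tool_pos: [0.4847, 0.2901, 0.0855]
tool_rot: [0.042, 0.999, 0.004, 0.004]
force: [0.8, -0.5, -0.5]
finger_gap: 0.036
cm [-0.13  0.46 -6.55] deg [-0.45  0.46 -0.17] | p [0.4847 0.2901 0.0855] F [ 0.8 -0.5 -0.5] gap 0.036 t 20.9
```

```bash

python3 -m creep '[[-0.1,0.4,-1,-0.4,0.4,0],[-0.1,0.4,-3,-0.4,0.4,0],[-0.1,0.4,-5,-0.4,0.4,0],[-0.1,0.4,-6,-0.4,0.4,0],[-0.1,0.4,-6.5,-0.4,0.4,0],[-0.1,0.4,-6.5,-0.4,0.4,0]]'
python3 goto.py .4834 .2947 -.008 -5
python3 - <<'E'
from h import *
a=optics.capture("scene")
c=cv2.resize(a[220:310,440:560],(800,600),interpolation=cv2.INTER_CUBIC)
cv2.imwrite("pics/f1.png",cv2.convertScaleAbs(c,alpha=2.0,beta=20))
E
```

```text
clock: 21.5
tool_pos: [0.4837, 0.2934, 0.0202]
tool_rot: [0.042, 0.999, 0.0, 0.0]
force: [0.9, -0.5, 0.7]
finger_gap: 0.0356
cm [-0.03  0.13 -2.82] deg [-0.02  0.02 -0.14] | p [0.4837 0.2934 0.0202] F [ 0.9 -0.5  0.7] gap 0.0356 t 21.5
```

View pics/f1.png

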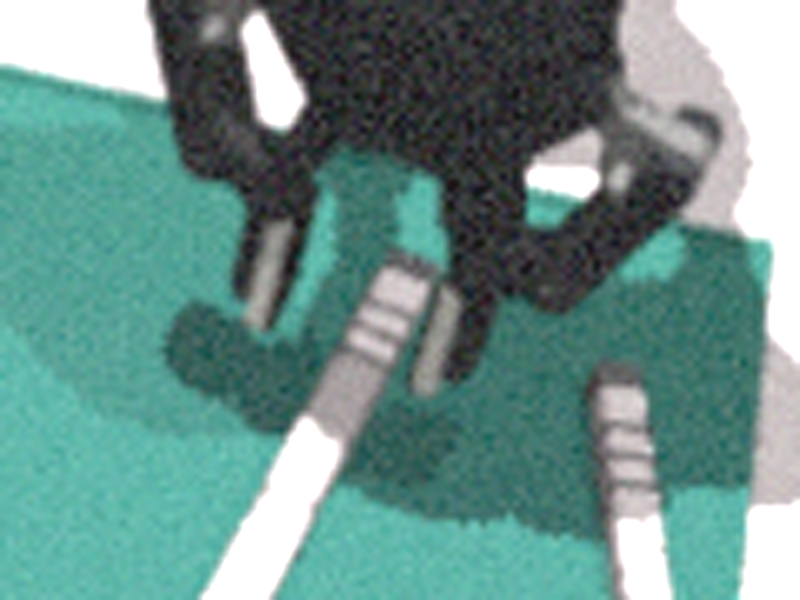

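The tips, at (260,325) and (428,390), straddle the 160's handle. Down and grip.

```bash

python3 -m creep '[[0,0.1,-0.8,0,0,0],[0,0.1,-1.6,0,0,0],[0,0.1,-2.2,0,0,0],[0,0.1,-2.6,0,0,0],[0,0.1,-2.8,0,0,0],[0,0.1,-2.8,0,0,0]]'
python3 -m creep '[[0,0,0,0,0,0],[0,0,0,0,0,0],[0,0,0,0,0,0],[0,0,0,0,0,0],[0,0,0,0,0,0],[0,0,0,0,0,0]]' 0 70
python3 -m creep '[[0,0,0.5,0,0,0],[0,0,1.5,0,0,0],[0,0,3,0,0,0],[0,0,6,0,0,0],[0,0,9,0,0,0],[0.5,-2,10,0,0,0],[1,-5,10,0,0,0],[1.3,-9,10,0,0,1]]' 
python3 goto.py .5226 -.1943 .035 3.1
```

```text
clock: 22.15
tool_pos: [0.4839, 0.2947, -0.0076]
tool_rot: [0.042, 0.999, 0.0, 0.0]
force: [0.8, -0.7, 0.8]
finger_gap: 0.0357
clock: 22.75
tool_pos: [0.4847, 0.2951, -0.0068]
tool_rot: [0.042, 0.999, 0.001, 0.001]
force: [-0.8, 0.2, 5.0]
finger_gap: -0.0002
clock: 23.55
tool_pos: [0.4993, 0.2056, 0.0956]
tool_rot: [0.032, 0.999, 0.002, 0.003]
force: [0.6, -0.4, -0.6]
finger_gap: 0.0002
cm [  2.33 -39.99  -6.06] deg [-0.2   0.36  6.8 ] | p [0.4993 0.2056 0.0956] F [ 0.6 -0.4 -0.6] gap 0.0002 t 23.55
```

```bash

python3 - <<'E'
from h import *
a=optics.capture("scene")
c=cv2.resize(a[180:345,350:570],(800,600),interpolation=cv2.INTER_CUBIC)
cv2.imwrite("pics/f2.png",cv2.convertScaleAbs(c,alpha=1.5,beta=20))
E
```

```text
(no output)
```

View pics/f2.png

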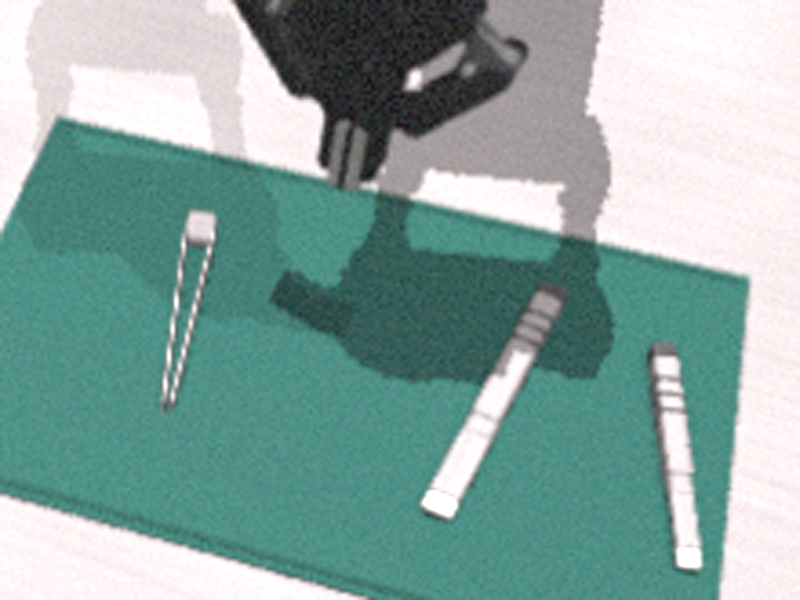

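The grip slipped off: the 160 still lies on the mat, tip at (440,503), rear end at (548,293). The grip was too shallow for it. I'll check whether it moved, then grip deeper with a smaller opening.

```bash
cat > sc.py <<'E'
from h import *
def f(im,u0):
    hsv=cv2.cvtColor(im,cv2.COLOR_BGR2HSV)
    g=cv2.inRange(hsv,(70,80,15),(98,255,255))
    c=max(cv2.findContours(g,0,2)[0],key=cv2.contourArea)
    hull=np.zeros_like(g); cv2.fillPoly(hull,[cv2.convexHull(c)],255); hull=cv2.erode(hull,np.ones((5,5)))
    obj=hull&cv2.inRange(hsv[:,:,1],0,85); obj=cv2.morphologyEx(obj,cv2.MORPH_CLOSE,np.ones((5,3)))
    for c in cv2.findContours(obj,0,1)[0]:
        if cv2.contourArea(c)<150: continue
        m=np.zeros_like(g);cv2.drawContours(m,[c],-1,255,-1);ys,xs=np.nonzero(m)
        P=plane("scene",np.c_[xs,ys],0.0115)[:,:2]
        vx,vy,x0,y0=cv2.fitLine(P.astype(np.float32),cv2.DIST_L2,0,.01,.01).ravel()
        if vx<0:vx,vy=-vx,-vy
        d=np.array([vx,vy]);t=(P-[x0,y0])@d
        mid=np.array([x0,y0])+d*(t.max()+t.min())/2
        print("len",round(1e3*np.ptp(t),1),"mid",mid.round(4),"yaw",np.degrees(np.arctan2(vy,vx)).round(2),"px",xs.mean().round(),ys.mean().round())
f(cv2.imread("pics/scene0.png"),0);print();f(optics.capture("scene"),0)
E
python3 sc.py
```

```text
len 136.3 mid [0.4934 0.3762] yaw 16.81 px 535.0 305.0
len 168.0 mid [0.4958 0.2936] yaw -4.71 px 485.0 290.0
len 139.7 mid [0.5081 0.14  ] yaw 13.52 px 401.0 262.0
len 198.0 mid [0.4902 0.2171] yaw 1.54 px 443.0 277.0
len 223.0 mid [0.52   0.0626] yaw 2.42 px 355.0 261.0

len 136.8 mid [0.4934 0.3763] yaw 16.76 px 535.0 304.0
len 168.0 mid [0.4958 0.2937] yaw -4.69 px 485.0 290.0
len 140.4 mid [0.5078 0.1399] yaw 13.68 px 401.0 262.0
```

It has not moved. Back to the same grasp, deeper.

```bash
python3 goto.py .4834 .2942 .03 -5
python3 -m creep '[[-0.8,4,0,0,0.4,-1.2],[-1.6,8.9,0,0,0.4,-1.2],[-1.6,8.9,-2,0,0.4,-1.2],[-1.6,8.9,-4,0,0.4,-1.2],[-1.6,8.9,-6,0,0.4,-1.2],[-1.6,8.9,-6.5,0,0.4,-1.2],[-1.6,8.9,-6.5,0,0.4,-1.2],[-1.6,8.9,-6.5,0,0.4,-1.2]]' 0.33
python3 goto.py .4834 .2942 -.008 -5
```

```text
cm [-1.44  9.26 -6.42] deg [ 0.01  0.14 -0.96] | p [0.4978 0.2016 0.0942] F [-0.6 -0.1  0.3] gap 0.0 t 23.65
clock: 24.45
tool_pos: [0.4826, 0.2912, 0.0303]
tool_rot: [0.046, 0.999, 0.0, -0.002]
force: [-0.7, -0.0, 0.9]
finger_gap: 0.0277
cm [ 0.08  0.3  -3.83] deg [-0.05 -0.18  0.25] | p [0.4826 0.2912 0.0303] F [-0.7 -0.   0.9] gap 0.0277 t 24.45
```

```bash

python3 -m creep '[[0.1,0.3,0,0,-0.2,0.2],[0.1,0.3,-1,0,-0.2,0.2],[0.1,0.3,-2,0,-0.2,0.2],[0.1,0.3,-3,0,-0.2,0.2],[0.1,0.3,-3.5,0,-0.2,0.2],[0.1,0.3,-3.8,0,-0.2,0.2],[0.1,0.3,-3.8,0,-0.2,0.2]]'
python3 -m creep '[[0,0,-0.1,0,0,0],[0,0,-0.2,0,0,0],[0,0,-0.2,0,0,0]]'
python3 -m creep '[[0,0,-0.1,0,0,0],[0,0,-0.15,0,0,0],[0,0,-0.15,0,0,0]]'
python3 -m creep '[[0,0,-0.05,0,0,0],[0,0,-0.1,0,0,0],[0,0,-0.1,0,0,0]]'
```

```text
clock: 25.15
tool_pos: [0.483, 0.2938, -0.0085]
tool_rot: [0.044, 0.999, 0.0, -0.0]
force: [-0.7, 0.7, 0.3]
finger_gap: 0.0283
clock: 25.45
tool_pos: [0.4831, 0.2939, -0.0104]
tool_rot: [0.044, 0.999, 0.0, -0.0]
force: [-0.2, 0.5, -0.4]
finger_gap: 0.0283
clock: 25.75
tool_pos: [0.4831, 0.2939, -0.0119]
tool_rot: [0.044, 0.999, 0.0, -0.0]
force: [-0.8, -0.4, 0.8]
finger_gap: 0.0284
clock: 26.05
tool_pos: [0.4831, 0.2938, -0.013]
tool_rot: [0.044, 0.999, 0.0, -0.0]
force: [-0.8, -0.1, 0.2]
finger_gap: 0.0281
```

```bash

python3 -m creep '[[0,0,0,0,0,0],[0,0,0,0,0,0],[0,0,0,0,0,0],[0,0,0,0,0,0],[0,0,0,0,0,0],[0,0,0,0,0,0]]' 0 70
python3 - <<'E'
from h import *
a=optics.capture("scene")
c=cv2.resize(a[220:310,440:560],(800,600),interpolation=cv2.INTER_CUBIC)
cv2.imwrite("pics/f3.png",cv2.convertScaleAbs(c,alpha=2.0,beta=20))
E
```

```text
clock: 26.65
tool_pos: [0.4832, 0.294, -0.0127]
tool_rot: [0.044, 0.999, 0.0, -0.0]
force: [-1.1, -0.7, 3.7]
finger_gap: 0.0115
```

View pics/f3.png

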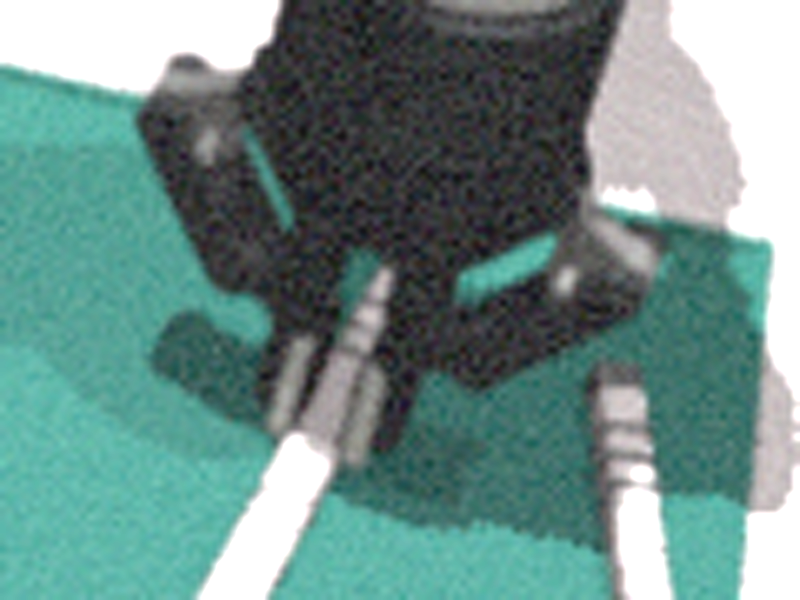

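The grip holds now, with the pads at (290,400) and (360,420) on the handle. With this grip it seats at TCP z ≈ −0.0017.

```bash

python3 -m creep '[[0,0,0.5,0,0,0],[0,0,1.5,0,0,0],[0,0,3,0,0,0],[0,0,6,0,0,0],[0,0,9,0,0,0],[0.5,-2,10.5,0,0,0],[1,-5,10.5,0,0,0],[1.3,-9,10.5,0,0,1]]' 
python3 -m creep '[[0.4,-4,0,0,0,1],[0.8,-8,0,0,0,2],[1.2,-12,0,0,0,3],[1.5,-16,0,0,0,4],[1.7,-20,0,0,0,5],[1.9,-24,0,0,0,6],[2.1,-28,0,0,0,7],[2.3,-32,0,0,0,7]]' 
python3 goto.py .5226 -.1943 .03 3.1
```

```text
clock: 27.5
tool_pos: [0.4981, 0.2046, 0.095]
tool_rot: [0.034, 0.999, 0.001, 0.002]
force: [1.0, 0.1, -0.7]
finger_gap: 0.0115
clock: 28.3
tool_pos: [0.5214, -0.1172, 0.0964]
tool_rot: [-0.027, 1.0, 0.001, 0.003]
force: [0.0, -0.4, -1.7]
finger_gap: 0.0113
cm [ 0.12 -7.71 -6.64] deg [-0.13  0.34 -0.02] | p [ 0.5214 -0.1172  0.0964] F [ 0.  -0.4 -1.7] gap 0.0113 t 28.3
```

```bash

python3 -m creep '[[0.1,-3,0,0,0.3,0],[0.1,-6,0,0,0.3,0],[0.1,-7.7,-1,0,0.3,0],[0.1,-7.7,-3,0,0.3,0],[0.1,-7.7,-5,0,0.3,0],[0.1,-7.7,-6.6,0,0.3,0],[0.1,-7.7,-6.6,0,0.3,0],[0.1,-7.7,-6.6,0,0.3,0]]' 
python3 goto.py .5226 -.1943 -.0015 3.1
python3 - <<'E'
from h import *
p=r.state()['tool_pos']; d=np.array([np.cos(.054),np.sin(.054)])
t=np.r_[p[:2]+.091*d,p[2]+.0157+.0085]
print(((proj("top",t)-[400,170])*3+[480,0]).round(),((proj("scene",t)-[110,140])*3).round())
a=optics.capture("scene");b=optics.capture("top")
cv2.imwrite("pics/f4.png",np.hstack([cv2.resize(a[140:260,110:270],(480,360),interpolation=cv2.INTER_CUBIC),cv2.resize(b[170:290,400:500],(300,360),interpolation=cv2.INTER_CUBIC)]))
E
```

```text
clock: 29.1
tool_pos: [0.522, -0.1936, 0.0301]
tool_rot: [-0.027, 1.0, 0.001, -0.0]
force: [-0.1, -0.6, -1.0]
finger_gap: 0.0115
cm [ 0.06 -0.07 -3.16] deg [-0.16 -0.02 -0.04] | p [ 0.522  -0.1936  0.0301] F [-0.1 -0.6 -1. ] gap 0.0115 t 29.1
[[517.  75.]] [[309. 262.]]
```

View pics/f4.png

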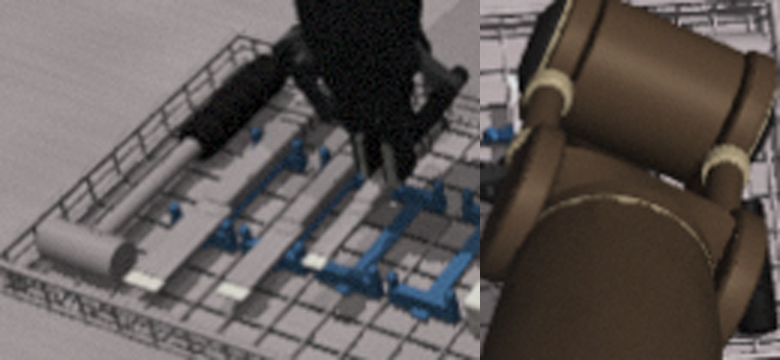

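The 160's tip is at (315,262), with (309,262) predicted. Lowering.

```bash

python3 -m creep '[[0.05,-0.07,-0.8,-0.1,0,0],[0.05,-0.07,-1.6,-0.1,0,0],[0.05,-0.07,-2.3,-0.1,0,0],[0.05,-0.07,-2.7,-0.1,0,0],[0.05,-0.07,-2.9,-0.1,0,0],[0.05,-0.07,-3,-0.1,0,0],[0.05,-0.07,-3,-0.1,0,0]]' 
python3 -m creep '[[0,0,-0.1,0,0,0],[0,0,-0.15,0,0,0],[0,0,-0.15,0,0,0]]'
python3 -m creep '[[0,0,-0.05,0,0,0],[0,0,-0.05,0,0,0]]'
```

```text
clock: 29.9
tool_pos: [0.5238, -0.195, 0.0012]
tool_rot: [-0.027, 1.0, -0.0, 0.001]
force: [0.7, 0.5, -1.3]
finger_gap: 0.0117
clock: 30.2
tool_pos: [0.5239, -0.195, -0.0002]
tool_rot: [-0.027, 1.0, -0.0, 0.001]
force: [-1.2, 0.8, -1.8]
finger_gap: 0.0109
clock: 30.4
tool_pos: [0.5239, -0.1951, -0.0006]
tool_rot: [-0.027, 1.0, -0.0, 0.001]
force: [-0.4, 1.4, -0.9]
finger_gap: 0.0116
```

```bash

python3 -m creep '[[0,0,-0.05,0,0,0],[0,0,-0.1,0,0,0],[0,0,-0.1,0,0,0]]'
python3 -m creep '[[0,0,-0.05,0,0,0],[0,0,-0.05,0,0,0]]'
```

```text
clock: 30.7
tool_pos: [0.524, -0.1951, -0.0016]
tool_rot: [-0.027, 1.0, -0.0, 0.001]
force: [0.5, 0.6, -0.3]
finger_gap: 0.0111
clock: 30.9
tool_pos: [0.524, -0.1951, -0.0018]
tool_rot: [-0.027, 1.0, -0.0, 0.001]
force: [-0.1, 1.0, 1.6]
finger_gap: 0.0112
```

Contact at the predicted height. Releasing.

```bash

python3 -m creep '[[0,0,0,0,0,0],[0,0,0,0,0,0],[0,0,0,0,0,0],[0,0,0,0,0,0]]' 0.34
python3 -m creep '[[0,0,0.5,0,0,0],[0,0,1.5,0,0,0],[0,0,4,0,0,0],[0,0,8,0,0,0],[0,3,10,0,0,0],[0,7,10,0,0,2],[-0.5,11,10,0,0,4],[-1,15,10,0,0,6]]'
python3 goto.py .4828 .3744 .04 17
python3 - <<'E'
from h import *
a=optics.capture("scene")
cv2.imwrite("pics/f5.png",cv2.resize(a[140:290,110:310],(800,600),interpolation=cv2.INTER_CUBIC))
E
```

```text
clock: 31.3
tool_pos: [0.5241, -0.1951, -0.0018]
tool_rot: [-0.027, 1.0, -0.0, 0.001]
force: [-0.5, -0.5, 0.1]
finger_gap: 0.0289
clock: 32.1
tool_pos: [0.5146, -0.044, 0.0998]
tool_rot: [-0.08, 0.997, -0.0, 0.003]
force: [0.4, 1.1, -0.0]
finger_gap: 0.029
cm [-3.18 41.84 -5.98] deg [0.   0.3  7.82] | p [ 0.5146 -0.044   0.0998] F [ 0.4  1.1 -0. ] gap 0.029 t 32.1
```

View pics/f5.png

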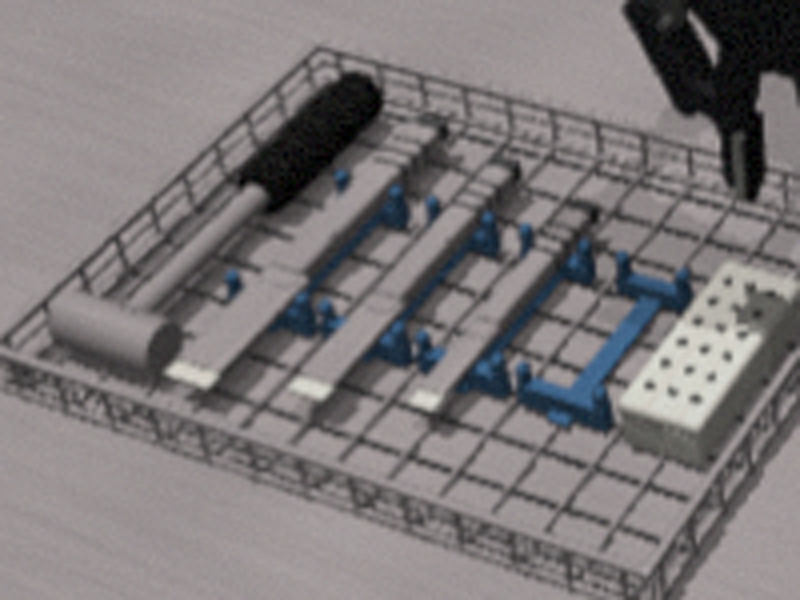

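Three are in place (tips at (190,375), (312,388) and (425,400)). Now the 130.

```bash

python3 -m creep '[[-0.4,5,0,0,0,1],[-0.8,10,0,0,0,2],[-1.2,15,0,0,0,3],[-1.6,20,0,0,0,4],[-2,25,0,0,0,5],[-2.4,30,0,0,0,6],[-2.8,35,0,0,0,7],[-3.2,39,0,0,0,7.8]]' 0.33
python3 goto.py .4828 .3738 .025 16.9
```

```text
clock: 32.95
tool_pos: [0.4805, 0.3539, 0.1001]
tool_rot: [-0.15, 0.989, 0.002, 0.002]
force: [1.3, -1.2, -0.3]
finger_gap: 0.0285
cm [ 0.23  1.99 -7.51] deg [-0.31  0.15 -0.31] | p [0.4805 0.3539 0.1001] F [ 1.3 -1.2 -0.3] gap 0.0285 t 32.95
```

```bash

python3 -m creep '[[0.2,2,-1,-0.3,0.1,-0.3],[0.2,2,-3,-0.3,0.1,-0.3],[0.2,2,-5,-0.3,0.1,-0.3],[0.2,2,-6.5,-0.3,0.1,-0.3],[0.2,2,-7.4,-0.3,0.1,-0.3],[0.2,2,-7.4,-0.3,0.1,-0.3],[0.2,2,-7.4,-0.3,0.1,-0.3]]'
python3 goto.py .4828 .3738 -.0128 16.9
python3 - <<'E'
from h import *
a=optics.capture("scene")
c=cv2.resize(a[230:320,480:600],(800,600),interpolation=cv2.INTER_CUBIC)
cv2.imwrite("pics/g1.png",cv2.convertScaleAbs(c,alpha=2.0,beta=20))
E
```

```text
clock: 33.65
tool_pos: [0.483, 0.3739, 0.0266]
tool_rot: [-0.147, 0.989, 0.0, 0.001]
force: [0.3, -0.5, -0.6]
finger_gap: 0.0281
cm [-0.02 -0.01 -3.94] deg [-0.03  0.08  0.02] | p [0.483  0.3739 0.0266] F [ 0.3 -0.5 -0.6] gap 0.0281 t 33.65
```

View pics/g1.png

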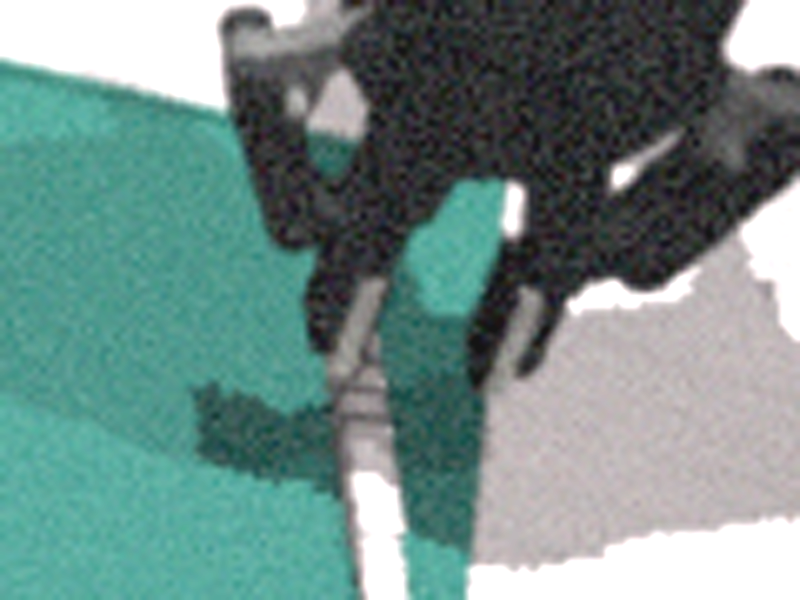

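```bash

python3 - <<'E'
from h import *
f=lambda P:((proj("scene",P)-[480,230])*6.667).round()
p=r.state()['tool_pos']; print(p)
print("tcp+15mm",f(p+[0,0,.015]), "handle top there",f([.4828,.3738,.015]))
d=np.radians(16.9);j=np.array([-np.sin(d),np.cos(d),0])
for h in (-.014,.014): print(f(p+[0,0,.015]+h*j), f(np.array([.4828,.3738,.005])+h*j))
E
```

```text
[0.48339753 0.37418801 0.02710599]
tcp+15mm [[400. 379.]] handle top there [[371. 448.]]
[[342. 372.]] [[305. 466.]]
[[458. 386.]] [[417. 480.]]
```

```bash

python3 - <<'E'
from h import *
def f(P,o): return ((proj("scene",P)-o)*6.667).round()
for p,yaw,o,g in (([.4837,.2934,.0202],-5,[440,220],.0356),([.4834,.3742,.0271],16.9,[480,230],.0283),([.4756,.2157,.0196],1.4,[400,210],.036)):
    d=np.radians(yaw);j=np.array([-np.sin(d),np.cos(d),0]);x=np.array([np.cos(d),np.sin(d),0])
    for dz in (.015,.02): print([list(f(np.array(p)+[0,0,dz]+.011*x+h*g/2*j,o)[0]) for h in (-1,1)])
E
```

```text
[[np.float64(258.0), np.float64(359.0)], [np.float64(392.0), np.float64(414.0)]]
[[np.float64(261.0), np.float64(346.0)], [np.float64(396.0), np.float64(400.0)]]
[[np.float64(345.0), np.float64(406.0)], [np.float64(463.0), np.float64(420.0)]]
[[np.float64(350.0), np.float64(392.0)], [np.float64(469.0), np.float64(406.0)]]
[[np.float64(245.0), np.float64(317.0)], [np.float64(378.0), np.float64(359.0)]]
[[np.float64(248.0), np.float64(304.0)], [np.float64(381.0), np.float64(346.0)]]
```

The fingers look about 3 mm toward +y compared with the prediction, as they did for the earlier grasps. I'll shift −2 mm in y, go down partway and look again.

```bash

python3 -m creep '[[0,-0.25,-0.5,0,0,0],[0,-0.25,-1.2,0,0,0],[0,-0.25,-1.9,0,0,0],[0,-0.25,-2.2,0,0,0],[0,-0.25,-2.2,0,0,0]]'
python3 - <<'E'
from h import *
a=optics.capture("scene")
c=cv2.resize(a[230:320,480:600],(800,600),interpolation=cv2.INTER_CUBIC)
cv2.imwrite("pics/g2.png",cv2.convertScaleAbs(c,alpha=2.0,beta=20))
E
```

```text
clock: 34.2
tool_pos: [0.4826, 0.3712, 0.0041]
tool_rot: [-0.147, 0.989, 0.0, 0.0]
force: [-0.3, -0.7, -0.6]
finger_gap: 0.0282
```

View pics/g2.png

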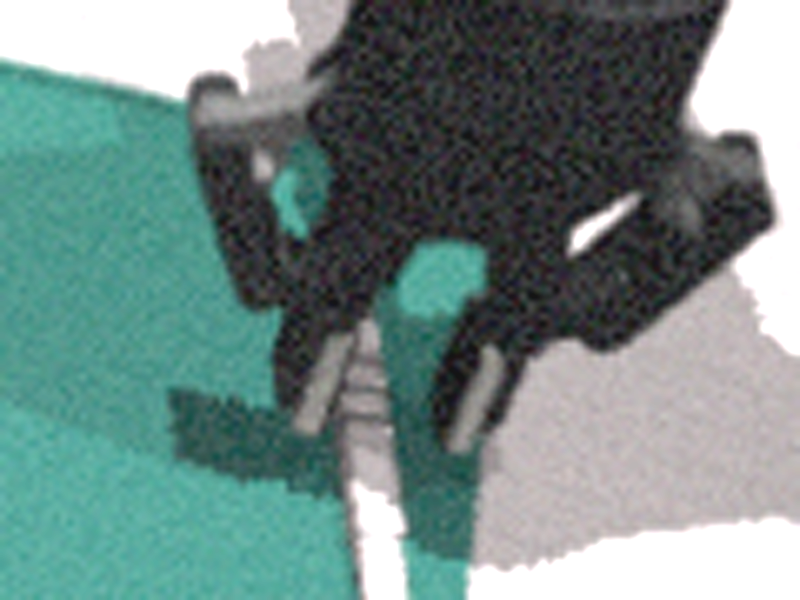

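The tips, at (310,430) and (460,450), straddle the handle well centred. Down and close.

```bash

python3 -m creep '[[0,0,-0.4,0,0,0],[0,0,-0.8,0,0,0],[0,0,-1.2,0,0,0],[0,0,-1.5,0,0,0],[0,0,-1.7,0,0,0],[0,0,-1.7,0,0,0]]'
python3 -m creep '[[0,0,0,0,0,0],[0,0,0,0,0,0],[0,0,0,0,0,0],[0,0,0,0,0,0],[0,0,0,0,0,0],[0,0,0,0,0,0]]' 0 70
python3 - <<'E'
from h import *
a=optics.capture("scene")
c=cv2.resize(a[230:320,480:600],(800,600),interpolation=cv2.INTER_CUBIC)
cv2.imwrite("pics/g3.png",cv2.convertScaleAbs(c,alpha=2.0,beta=20))
E
```

```text
clock: 34.85
tool_pos: [0.4827, 0.3712, -0.013]
tool_rot: [-0.147, 0.989, 0.0, 0.0]
force: [-0.3, -1.0, -1.0]
finger_gap: 0.0285
clock: 35.45
tool_pos: [0.483, 0.3715, -0.0126]
tool_rot: [-0.147, 0.989, 0.0, 0.001]
force: [0.0, 0.5, 2.4]
finger_gap: 0.0091
```

View pics/g3.png

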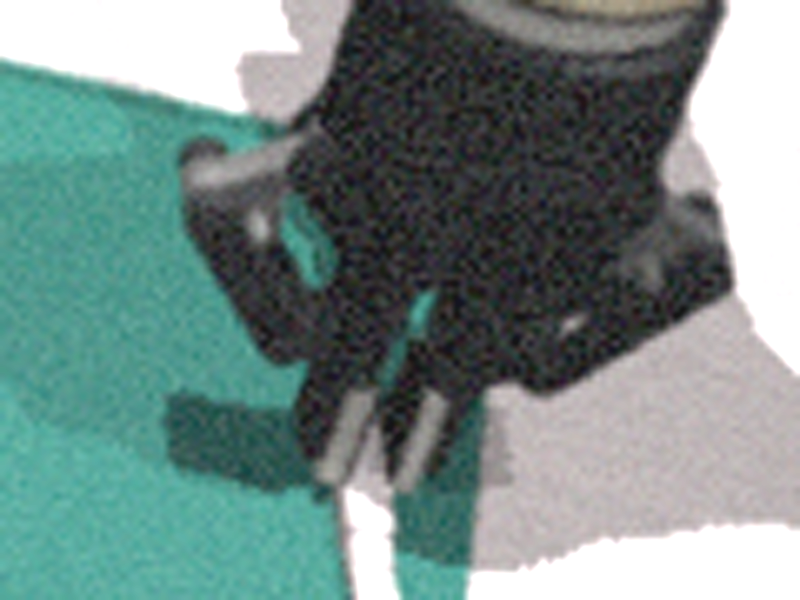

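Gripped (gap 9.1 mm on the 12 mm handle). Lifting and carrying; this one also seats at TCP z ≈ −0.0016.

```bash

python3 -m creep '[[0,0,0.5,0,0,0],[0,0,1.5,0,0,0],[0,0,3,0,0,0],[0,0,6,0,0,0],[0,0,9,0,0,0],[0.5,-2,10.5,0,0,0],[1,-5,10.5,0,0,0],[1.3,-9,10.5,0,0,-2]]' 
python3 -m creep '[[0.4,-4,0,0,0,-1.5],[0.8,-8,0,0,0,-3],[1.2,-12,0,0,0,-4.5],[1.5,-16,0,0,0,-6],[1.7,-20,0,0,0,-7.5],[1.9,-24,0,0,0,-9],[2.1,-28,0,0,0,-10.5],[2.3,-32,0,0,0,-11.8]]' 
python3 goto.py .5216 -.1381 .04 3.1
```

```text
clock: 36.3
tool_pos: [0.4978, 0.2823, 0.0953]
tool_rot: [-0.13, 0.991, 0.001, 0.003]
force: [0.2, 0.4, -1.9]
finger_gap: 0.009
clock: 37.1
tool_pos: [0.5211, -0.0394, 0.0967]
tool_rot: [-0.027, 1.0, 0.001, 0.004]
force: [0.9, 0.6, -1.0]
finger_gap: 0.009
cm [ 0.05 -9.87 -5.67] deg [-0.07  0.49 -0.01] | p [ 0.5211 -0.0394  0.0967] F [ 0.9  0.6 -1. ] gap 0.009 t 37.1
```

```bash

python3 -m creep '[[0.05,-4,0,0,0.4,0],[0.05,-8,0,0,0.4,0],[0.05,-9.9,0,0,0.4,0],[0.05,-9.9,-1,0,0.4,0],[0.05,-9.9,-3,0,0.4,0],[0.05,-9.9,-5,0,0.4,0],[0.05,-9.9,-6,0,0.4,0],[0.05,-9.9,-6,0,0.4,0]]' 
python3 goto.py .5216 -.1381 -.0015 3.1
python3 - <<'E'
from h import *
p=r.state()['tool_pos']; d=np.array([np.cos(.054),np.sin(.054)])
t=np.r_[p[:2]+.074*d,p[2]+.0157+.0085]
print(((proj("scene",t)-[110,140])*4).round())
a=optics.capture("scene")
cv2.imwrite("pics/g4.png",cv2.resize(a[140:290,110:310],(800,600),interpolation=cv2.INTER_CUBIC))
E
```

```text
clock: 37.9
tool_pos: [0.5198, -0.1368, 0.0351]
tool_rot: [-0.028, 1.0, 0.002, -0.001]
force: [0.3, 0.6, -1.0]
finger_gap: 0.0093
cm [ 0.18 -0.13 -3.66] deg [-0.17 -0.14 -0.06] | p [ 0.5198 -0.1368  0.0351] F [ 0.3  0.6 -1. ] gap 0.0093 t 37.9
[[536. 352.]]
```

View pics/g4.png

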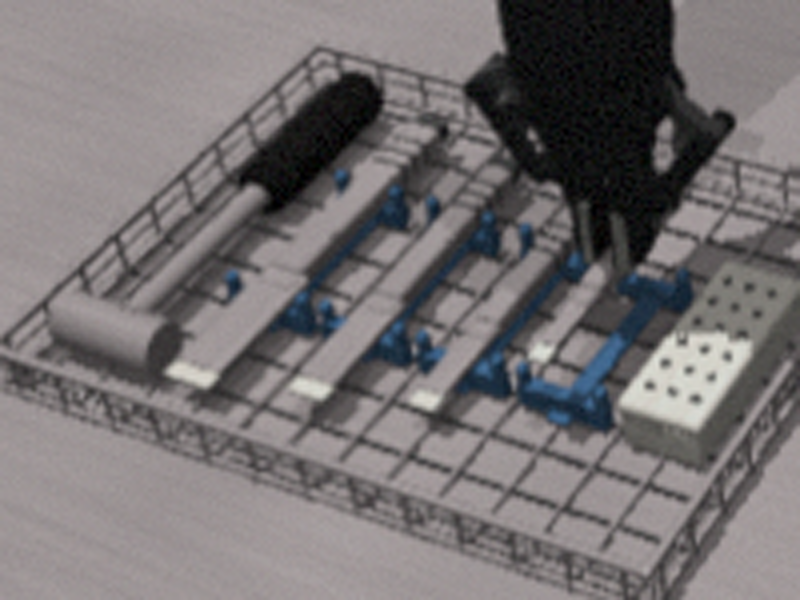

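The tip is at (541,352), with (536,352) predicted. Lowering.

```bash

python3 -m creep '[[0.1,-0.13,-0.8,-0.1,-0.1,0],[0.1,-0.13,-1.6,-0.1,-0.1,0],[0.1,-0.13,-2.4,-0.1,-0.1,0],[0.1,-0.13,-3,-0.1,-0.1,0],[0.1,-0.13,-3.3,-0.1,-0.1,0],[0.1,-0.13,-3.5,-0.1,-0.1,0],[0.1,-0.13,-3.5,-0.1,-0.1,0]]' 
python3 -m creep '[[0,0,-0.05,0,0,0],[0,0,-0.1,0,0,0],[0,0,-0.1,0,0,0]]'
python3 -m creep '[[0,0,-0.05,0,0,0],[0,0,-0.05,0,0,0]]'
```

```text
clock: 38.65
tool_pos: [0.5218, -0.1387, 0.0009]
tool_rot: [-0.027, 1.0, 0.0, 0.001]
force: [1.0, 0.1, -1.2]
finger_gap: 0.0091
clock: 38.95
tool_pos: [0.5219, -0.1387, 0.0001]
tool_rot: [-0.027, 1.0, 0.0, 0.001]
force: [0.3, -0.8, -1.2]
finger_gap: 0.0095
clock: 39.15
tool_pos: [0.522, -0.1387, -0.0003]
tool_rot: [-0.027, 1.0, 0.0, 0.001]
force: [0.4, 0.5, -1.5]
finger_gap: 0.0093
```

```bash

python3 -m creep '[[0,0,-0.05,0,0,0],[0,0,-0.1,0,0,0],[0,0,-0.1,0,0,0]]'
python3 -m creep '[[0,0,-0.05,0,0,0],[0,0,-0.05,0,0,0]]'
```

```text
clock: 39.45
tool_pos: [0.5219, -0.1387, -0.0014]
tool_rot: [-0.027, 1.0, 0.0, 0.001]
force: [-0.2, -0.2, -1.0]
finger_gap: 0.0091
clock: 39.65
tool_pos: [0.522, -0.1387, -0.0017]
tool_rot: [-0.027, 1.0, 0.0, 0.001]
force: [-0.3, 0.4, 0.3]
finger_gap: 0.0092
```

The cradle has taken its weight. Releasing with a narrow opening (the pin box is close), then lifting and retreating clear of the view.

```bash

python3 -m creep '[[0,0,0,0,0,0],[0,0,0,0,0,0],[0,0,0,0,0,0],[0,0,0,0,0,0]]' 0.28
python3 -m creep '[[0,0,0.5,0,0,0],[0,0,1.5,0,0,0],[0,0,4,0,0,0],[0,0,8,0,0,0],[-2,4,11,0,0,0],[-4,8,12,0,0,0],[-6,12,12,0,0,0],[-8,16,12,0,0,0]]'
python3 -m creep '[[-2,5,0,0,0,0],[-3,10,0,0,0,0],[-4,15,0,0,0,0],[-5,20,0,0,0,0],[-5,25,0,0,0,0],[-5,30,0,0,0,0],[-5,30,0,0,0,0],[-5,30,0,0,0,0]]'
python3 - <<'E'
from h import *
a=optics.capture("scene");b=optics.capture("top")
cv2.imwrite("pics/z_s.png",cv2.resize(a[140:290,110:310],(800,600),interpolation=cv2.INTER_CUBIC))
cv2.imwrite("pics/z_t.png",cv2.resize(b[170:310,335:520],(792,600),interpolation=cv2.INTER_CUBIC));cv2.imwrite("pics/top_end.png",b)
E
```

```text
clock: 40.05
tool_pos: [0.5221, -0.1388, -0.0017]
tool_rot: [-0.027, 1.0, 0.0, 0.001]
force: [0.0, -0.6, 0.1]
finger_gap: 0.0241
clock: 40.85
tool_pos: [0.4422, 0.0224, 0.1202]
tool_rot: [-0.027, 1.0, 0.0, 0.003]
force: [0.8, 0.9, -0.9]
finger_gap: 0.024
clock: 41.65
tool_pos: [0.3922, 0.3239, 0.1209]
tool_rot: [-0.029, 1.0, 0.0, 0.003]
force: [-0.3, -0.7, -0.7]
finger_gap: 0.0241
```

View pics/z_s.png

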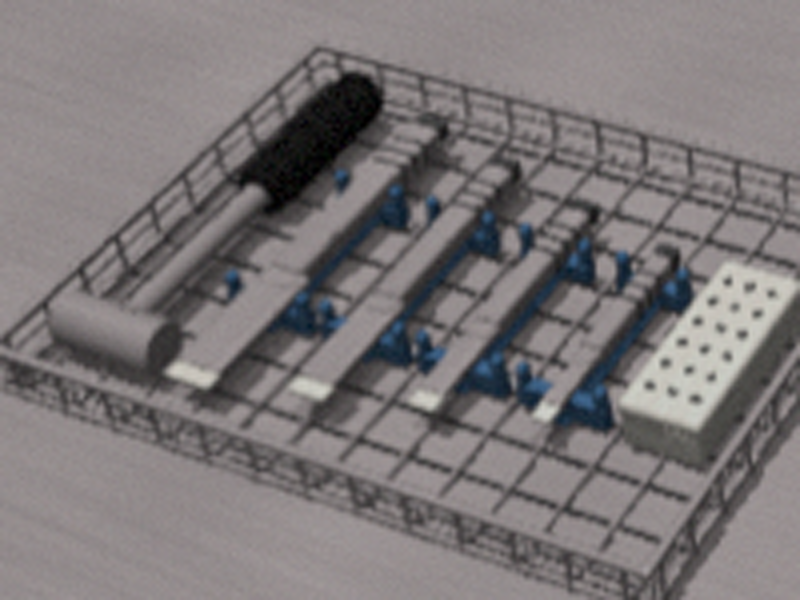

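View pics/z_t.png

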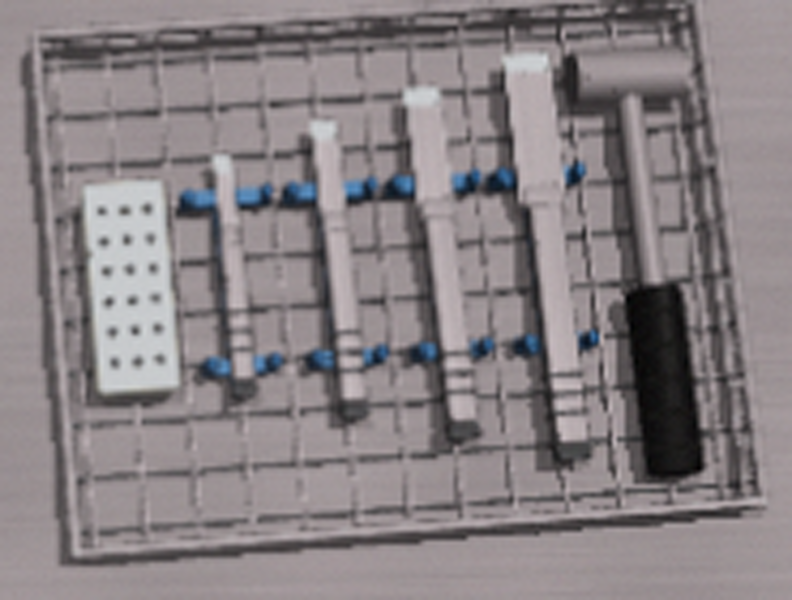

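All four lie in their notches, in order, blades away. Last, a numeric check of the lengthwise centring.

```bash
python3 - <<'E'
from h import *
c={130:(.5755,-.1352),160:(.5785,-.1913),190:(.5815,-.2472),220:(.5845,-.3035)}
px={130:((221,154),(243,397)),160:((322,122),(355,421)),190:((421,88),(463,440)),220:((526,53),(573,462))}
a=np.radians(3.1);X=np.array([np.cos(a),np.sin(a)]);Y=np.array([-X[1],X[0]])
for k,(t,q) in px.items():
    f=lambda u:(335+u[0]/4.281-.4,170+u[1]/4.286-.4)
    T=plane("top",[f(t)],.021)[0][:2];Q=plane("top",[f(q)],.024)[0][:2]
    m=(T+Q)/2-c[k]; d=T-Q
    print(k,"len",round(np.hypot(*d)*1e3),"mid along (want -45)",round(m@X*1e3,1),"across",round(m@Y*1e3,1),"yaw err",round(np.degrees(np.arctan2(d[1],d[0]))-3.1,1))
E
```

```text
130 len 131 mid along (want -45) -43.0 across 0.5 yaw err -0.7
160 len 161 mid along (want -45) -44.6 across 0.3 yaw err -0.1
190 len 190 mid along (want -45) -44.2 across 1.0 yaw err -0.0
220 len 221 mid along (want -45) -44.4 across -0.3 yaw err -0.8
```

```bash
python3 -c "
from station import order; print(order.close_job())"
```

```text
the job is handed in; nothing more can be done
None
```

All four osteotomes are in their cradles, and I handed the job in at about 42 s of the 96 s. The 220 is in cradle_4 by the mallet, then 190 in cradle_3, 160 in cradle_2, and 130 in cradle_1 by the pin box.

**Last checks:**
- **Position:** from the top view, each middle is within about 2 mm of the cradle middle along it and 1 mm across. Each is within 1° of the cradle's line. These figures rest on edges I read off the enlarged picture.
- **Seating:** both views show each osteotome down in both notches with its blade away from the robot. Each took contact within about 0.2 mm of the seat height I had worked out. I judged level by eye only.
- **Mallet and pin box:** both appear unmoved in the pictures; I did not measure their shift.

**What went wrong or disagreed:**
- **First grasp of the 220:** the jaws shut just above the handle, because the fingertips sit about 15 mm or more above the reported TCP. I corrected for that by going deeper.
- **First grip on the 160:** it was too shallow and slipped off. The osteotome did not move, and a deeper grip held.
- **Unexplained readings:** the finger gap read 2.5 to 6 mm less than the handle widths. The fingers also looked about 3 mm toward +y of where the camera calibration put them.

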